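Fit the organizer tier and refill it in reverse order

TASK

Stack the loose three-compartment tier on the organizer base, with its forked end straddling the key block so that it sits flat and square on the base. Only then move the three containers (cobalt bottle, bamboo toothpick holder, steel canister) from the bamboo stand into the tier, one upright in each compartment, in reverse order as seen from the robot: the one that stood leftmost goes in the rightmost compartment, the middle one in the middle, the rightmost in the leftmost. Keep them upright, set them down without dropping them, and leave the hair straightener case and the ring dish where they are.

Things in the scene. Friction and masses are not known exactly. Their poses are not given: they have to be found in the camera images.
- cobalt_bottle: Small round cobalt-blue glass bottle with a metal twist cap: body 36 mm across and straight up to 60 mm, shoulder, cap 22 mm across, 85 mm high in all, about 110 g. Origin: centre of its underside; z up its axis. Stands on pad_cobalt at the start.
- bamboo_holder: Round bamboo toothpick holder with a low domed lid: 38 mm across, straight up to 68 mm, 78 mm high, about 90 g. Origin: centre of its underside; z up its axis. Stands on pad_bamboo at the start.
- steel_canister: Square brushed-steel canister with a black lid: 32 x 32 mm, steel sides up to 80 mm, 93 mm high, about 120 g. Origin: centre of its underside; z up, x and y square to its sides (nearly in line with the stand, within 0.12 rad). Stands on pad_steel at the start.
- pad_cobalt: Fixed round cork pad, 54 mm across, 3 mm thick, under the cobalt bottle at the start; stays and marks its place. Origin: centre of underside, 14 mm above the dresser; +y along the row to the robot's left. The three pads lie 62 mm apart in a row, in any order, on a fixed bamboo stand: 76 mm across, 204 mm along the row, floor 14 mm high, rails along both long sides up to 24 mm.
- pad_bamboo: Fixed round cork pad, 54 mm across, 3 mm thick, under the bamboo holder at the start; stays and marks its place. Origin: centre of underside, 14 mm above the dresser; +y along the row to the robot's left. The stand lies left or right of the work area (opposite the base), turned up to 0.3 rad.
- pad_steel: Fixed round cork pad, 54 mm across, 3 mm thick, under the steel canister at the start; stays and marks its place. Origin: centre of underside, 14 mm above the dresser; +y along the row to the robot's left. Which pad lies where in the row varies.
- tier: Loose pale-blue acrylic open box, 62 (x) x 190 (y) x 24 mm high, 220 g; floor 5, walls and two dividers 4 mm thick; compartments 54 x 58 mm, centred at y -62, 0, 62 mm. At its +y end a flange 8 mm thick runs to y 117 mm, forked by an open notch 19 mm wide. Grip across its 62 mm at the middle. Origin: centre of the box's underside. Starts mid-work; +y turned up to 1.05 rad from robot's left.
- organizer_base: Fixed frosted block with drawer fronts, 84 (x) x 238 mm (y -109 to 129), flat top 40 mm above its origin (dresser height). On top, grey: key block, 12 mm wide, y 100 to 114, 18 mm high; stop bar, y -108 to -100, 12 mm high. Seated tier: flat between them, key in notch, origin 40 mm above the base's, axes agreeing (play 3.5 mm in x, 5 in y). +y (key end) faces robot's left within 0.3 rad.
- straightener_case: Cream plastic hair straightener case, latched shut, 80 x 290 x 46 mm, loose, beyond the work: leave alone. Origin: centre of its underside.
- ring_dish: Round steel ring dish, 90 mm across, 18 mm high, loose, beyond the work on the left: leave alone. Origin: centre of its underside.

How it is judged (in metres and radians):
On the way:
1. the tier sits flat and square on the organizer base with the key in its notch, let go, while the three containers still stand on the bamboo stand (x of tier in the frame of organizer_base between -0.007 and 0.007 m and y of tier in the frame of organizer_base between -0.01 and 0.01 m and z of tier in the frame of organizer_base between 0.036 and 0.0435 m and angle between the y axis of tier and the y axis of organizer_base, either way round below 0.12 rad and angle between tier's own z axis and vertical below 0.03 rad and contact force between the fingers and tier below 0.1 N and horizontal distance between cobalt_bottle and pad_cobalt below 0.025 m and horizontal distance between bamboo_holder and pad_bamboo below 0.025 m and horizontal distance between steel_canister and pad_steel below 0.025 m and z of cobalt_bottle in the frame of pad_cobalt below 0.01 m and z of bamboo_holder in the frame of pad_bamboo below 0.01 m and z of steel_canister in the frame of pad_steel below 0.01 m), for 0.2 s.
At the end, for the whole second after the job is handed in: Tier fully down on the base, key in notch (within 7 mm across, 10 mm along, 0.12 rad). One container upright (0.1 rad) on the floor of each compartment, within 20 mm of the tier's middle line, at rest, in the reverse of the starting left-to-right order (x of tier in the frame of organizer_base between -0.007 and 0.007 m and y of tier in the frame of organizer_base between -0.01 and 0.01 m and z of tier in the frame of organizer_base between 0.036 and 0.0435 m and angle between the y axis of tier and the y axis of organizer_base, either way round below 0.12 rad and angle between tier's own z axis and vertical below 0.03 rad and x of cobalt_bottle in the frame of tier between -0.02 and 0.02 m and y of cobalt_bottle in the frame of tier between -0.09 and 0.09 m and z of cobalt_bottle in the frame of tier between 0.001 and 0.01 m and angle between each of cobalt_bottle, bamboo_holder, steel_canister's own z axis and vertical below 0.1 rad and linear speed of each of cobalt_bottle, bamboo_holder, steel_canister, tier below 0.03 m/s and angular speed of each of cobalt_bottle, bamboo_holder, steel_canister below 0.3 rad/s and x of bamboo_holder in the frame of tier between -0.02 and 0.02 m and y of bamboo_holder in the frame of tier between -0.09 and 0.09 m and z of bamboo_holder in the frame of tier between 0.001 and 0.01 m and x of steel_canister in the frame of tier between -0.02 and 0.02 m and y of steel_canister in the frame of tier between -0.09 and 0.09 m and z of steel_canister in the frame of tier between 0.001 and 0.01 m and ((y of pad_cobalt in the frame of pad_bamboo above 0.03 m and ((y of cobalt_bottle in the frame of tier below -0.031 m and y of bamboo_holder in the frame of tier above -0.031 m) or (y of cobalt_bottle in the frame of tier below 0.031 m and y of bamboo_holder in the frame of tier above 0.031 m))) or (y of pad_cobalt in the frame of pad_bamboo below -0.03 m and ((y of bamboo_holder in the frame of tier below -0.031 m and y of cobalt_bottle in the frame of tier above -0.031 m) or (y of bamboo_holder in the frame of tier below 0.031 m and y of cobalt_bottle in the frame of tier above 0.031 m)))) and ((y of pad_cobalt in the frame of pad_steel above 0.03 m and ((y of cobalt_bottle in the frame of tier below -0.031 m and y of steel_canister in the frame of tier above -0.031 m) or (y of cobalt_bottle in the frame of tier below 0.031 m and y of steel_canister in the frame of tier above 0.031 m))) or (y of pad_cobalt in the frame of pad_steel below -0.03 m and ((y of steel_canister in the frame of tier below -0.031 m and y of cobalt_bottle in the frame of tier above -0.031 m) or (y of steel_canister in the frame of tier below 0.031 m and y of cobalt_bottle in the frame of tier above 0.031 m)))) and ((y of pad_bamboo in the frame of pad_steel above 0.03 m and ((y of bamboo_holder in the frame of tier below -0.031 m and y of steel_canister in the frame of tier above -0.031 m) or (y of bamboo_holder in the frame of tier below 0.031 m and y of steel_canister in the frame of tier above 0.031 m))) or (y of pad_bamboo in the frame of pad_steel below -0.03 m and ((y of steel_canister in the frame of tier below -0.031 m and y of bamboo_holder in the frame of tier above -0.031 m) or (y of steel_canister in the frame of tier below 0.031 m and y of bamboo_holder in the frame of tier above 0.031 m))))); the robot touches nothing.
It fails at once if the straightener case is pushed away (more than 30 mm) (distance of straightener_case from where it was at the start of the episode above 0.03 m).
It fails at once if the ring dish is pushed away (more than 30 mm) (distance of ring_dish from where it was at the start of the episode above 0.03 m).
It fails at once if a container is tipped over (more than 45 degrees) (angle between any of cobalt_bottle, bamboo_holder, steel_canister's own z axis and vertical above 0.785 rad).
It fails at once if a container is dropped or slammed into the tier (faster than 0.6 m/s inside a compartment) ((linear speed of cobalt_bottle above 0.6 m/s and z of cobalt_bottle in the frame of tier below 0.03 m and x of cobalt_bottle in the frame of tier between -0.03 and 0.03 m and y of cobalt_bottle in the frame of tier between -0.095 and 0.095 m) or (linear speed of bamboo_holder above 0.6 m/s and z of bamboo_holder in the frame of tier below 0.03 m and x of bamboo_holder in the frame of tier between -0.03 and 0.03 m and y of bamboo_holder in the frame of tier between -0.095 and 0.095 m) or (linear speed of steel_canister above 0.6 m/s and z of steel_canister in the frame of tier below 0.03 m and x of steel_canister in the frame of tier between -0.03 and 0.03 m and y of steel_canister in the frame of tier between -0.095 and 0.095 m)).
It also fails if it takes over 133 s, if anything falls off the work surface, if the arm or the gripper's body presses on something with over 40 N, if the wrist force passes 120 N, or if a joint passes its speed limit or range.

ROBOT

A 6-joint arm with a two-finger parallel gripper is mounted at the origin on the work surface. World frame = base frame: x ahead of the robot, y to its left, z up, the work surface at z = 0. Lengths are in m, angles in degrees, forces in N, time in s.
With the tool pointing down it reaches from about 0.35 to 0.975 m from the base axis. Payload 7.1 kg.
Tool frame: the origin (TCP) lies on the centre line of the jaws, within the pads' length; the fingertips stand arm.tips_ahead ahead of it and the grasp point (between the pads) lies 11 mm behind it (arm.tips_ahead is the distance from the TCP to the fingertips, in m); z points along the fingers, y is the direction in which the jaws open and shut (so a half turn about z gives the same grasp; the last joint's range is limited). The gripper opens to 88 mm and grips with 3 to 60 N. Pads are 20 mm wide; open, the fingers measure 115 mm over their backs; the gripper's body (75 mm by 178 mm) begins 61 mm behind the grasp point.
Start: joints at [-77.521, 24.242, 93.386, -0, 62.372, -1.089], TCP at [0.147, -0.608, 0.231] pointing down, gripper open.
Joint ranges: [-172.04, 172.04], [-51.8, 120.97], [4.93, 147.93], [-75.15, 255.16], [6.16, 154.13], [-145.62, 145.62]. Speed limits (degrees/s): [136.94, 136.94, 172.46, 180, 180, 180].

INTERFACE

Orientations are given as [roll, pitch, yaw] about the fixed x, y, z axes, in that order (R = Rz(yaw) Ry(pitch) Rx(roll)).
In Python, from bench import sensors, grab_frame, calibration, arm, cut_out, mark_of gives the robot as it stands.
- The arm moves only by the tool apply_moves, never from a script. Its argument "steps" is a list of rows, each an object with "jaw": the finger opening in mm, from 0 to 87.8; "translation": the shift along the tool's x, y, z in mm, a list of three; "twist": the turn, a rotation vector about the tool's x, y, z in rad, a list of three. In form: [{"jaw": jaw, "translation": [tx, ty, tz], "twist": [rx, ry, rz]}, ...]. A call has 1 to 8 rows; each row shifts and turns the pose as measured when the row begins, along the tool's axes as they then stand; what a row does not reach is not made up. A row lasts 1/12 s, in which the tool goes at most 41.7 mm and 7.16 degrees, less where a joint would pass 70% of its speed; a pose out of reach is approached as far as the arm can. A call is refused whole if a number of a shift passes 41.7 or a number of a turn 0.125, either way. A call with a gripper value outside its range is refused whole. The fingers move at their own pace and stop on an object; the grip force is fixed at half the most. Time passes only in rows, so rows that do not move let the fingers close. It gives the time, the measured TCP pose, the force and the opening at its end, in the units of the state.
- sensors.state(): the state, without advancing time (a new reading comes with each control period).
- grab_frame(name): name is "side" or "top" or "wrist"; returns the picture (384x512x3 uint8, red, green, blue); there is no depth.
- calibration(name): a dict with "fovy" (degrees; the focal length in pixels is half the picture's height over the tangent of half this angle, whatever the lens; pixels are square), "cx", "cy" (the principal point, pixels), "T" (4x4, takes a point from camera to world coordinates). Camera axes: x right, y up, looking along -z (the intrinsics and any distortion apply to the point x, -y, -z); pixel columns grow to the right and rows downward; lengths in m; the calibration is good to about 2 mm. A picture is of the moment at which its call begins: read the wrist's pose just before it. calibration takes no time and is no camera call; for the wrist camera it gives the pose at the moment of the call.
- arm.finish_job(): hands the job in, once; it reports no verdict.
Trained networks look in the newest picture that a camera, given by its name, has taken for a name from the list of things; names that differ only in an ending like _2 or _b are one class to them, and where a whole thing is asked for, a point or a joint stands for the part that bears it (a point fixed in the world has none). Each returns a list of dicts, best first, with "p" (0 to 1); they miss things now and then, are a little off and sometimes report something else, mostly with a low value. They report only what shows in the picture. A call takes as long as a camera call.
- cut_out(label, camera): "region" (384x512 bool, what is visible of it).
- mark_of(label, camera): "point" ([x, y, z] in m, in world coordinates, good to about 4 mm: a listed point, or the origin of a listed thing).
The state is a dict: "clock": time; "joints": joint angles; "dq": joint speeds; "tau": joint torques, N m; "tool_pos": TCP position; "tool_rot": TCP orientation; "ft_force": force on the tool from outside, world axes, zero at the start; "moment": the same for the moment, N m; "grip_width": finger opening in m.
Only numpy, scipy, OpenCV 4.12 (cv2) and the standard library are available. Lean on these libraries where they do the work, as an engineer would, in place of code of your own. Each camera call takes 0.05 s, during which the arm holds its last target. There are 200 camera calls.

## Working session

There is one attempt and no reset: what is moved stays moved. The work goes in short steps, Python scripts to look and compute and a tool call to move; the robot and the scene stay as the last step left them, time stands still between calls to the robot, and variables do not carry over. Pictures are saved under pics/ and viewed, about 12 in all and at most 16, crops included, and the job is handed in when it is done.

Besides the shell and the picture viewer there is one more tool, called after "Request:" in YAML: its name, and indented under it one key for each argument. apply_moves: Moves the arm, as the interface text tells. Its arguments: {"type":"object","properties":{"steps":{"type":"array"}},"required":["steps"]}

```bash
mkdir -p pics; ls; python3 - <<'E'
from bench import *
import cv2,numpy as np
s=sensors.state();print(s); print(arm.tips_ahead)
ims=[]
for c in("top","side"):
    im=grab_frame(c);k=calibration(c);print(c,k)
    cv2.imwrite(f"pics/{c}0.png",im[:,:,::-1])
    for l in("cobalt_bottle","bamboo_holder","steel_canister","pad_cobalt","pad_bamboo","pad_steel","tier","organizer_base","straightener_case","ring_dish"):
        print(c,l,[(round(d["p"],2),np.round(d["point"],4).tolist()) for d in mark_of(l,c)[:2]])
E
```

```text
pics
{'clock': 0.0, 'joints': array([-7.75214564e+01,  2.42836169e+01,  9.34330890e+01, -1.74321415e-04,
        6.23729880e+01, -1.09046012e+00]), 'dq': array([-0.00827462, -0.04464651, -0.07491383,  0.12271192, -0.00880134,
        0.01480818]), 'tau': array([-2.10497703e-03, -5.44632375e+01, -2.73666698e+01,  6.40874240e-02,
        2.27860693e-02, -1.02345712e-04]), 'tool_pos': array([ 0.14651765, -0.60700169,  0.22989921]), 'tool_rot': array([-1.79910319e+02, -1.55266963e-03,  1.35690834e+01]), 'ft_force': array([ 0.88990069,  0.42119228, -0.10858575]), 'moment': array([-1.96301042e-05, -3.54768825e-02, -3.19291003e-02]), 'grip_width': 0.0879299092999335}
0.008
top {'fovy': 54.20493701314914, 'cx': 249.6166286456065, 'cy': 189.44250691982637, 'T': array([[-0.0034565 ,  0.97885867, -0.20450856,  0.4111927 ],
       [-0.99999159, -0.0029322 ,  0.00286669, -0.00675996],
       [ 0.00220642,  0.20451675,  0.97886058,  1.08969216],
       [ 0.        ,  0.        ,  0.        ,  1.        ]])}
top cobalt_bottle [(0.46, [0.4688, 0.232, 0.0157])]
top bamboo_holder [(0.64, [0.4632, 0.35
[... 751 characters left out ...]
71,  0.85615595,  0.51642056,  0.5937051 ],
       [ 0.        ,  0.        ,  0.        ,  1.        ]])}
side cobalt_bottle [(0.97, [0.4622, 0.2325, 0.0135]), (0.55, [0.466, 0.3009, 0.016])]
side bamboo_holder [(0.57, [0.4604, 0.3569, 0.0154]), (0.33, [0.5289, 0.02, -0.0042])]
side steel_canister [(0.74, [0.4689, 0.2982, 0.0177])]
side pad_cobalt [(0.54, [0.4673, 0.2344, 0.0158])]
side pad_bamboo [(0.65, [0.5396, -0.3278, 0.0011]), (0.48, [0.4684, 0.3546, 0.0156])]
side pad_steel [(0.42, [0.4666, 0.2965, 0.0115])]
side tier [(0.64, [0.5277, 0.0186, -0.0038])]
side organizer_base [(0.77, [0.5383, -0.3269, -0.0009])]
side straightener_case []
side ring_dish [(0.56, [0.6954, 0.2376, 0.0026])]
```

View pics/top0.png

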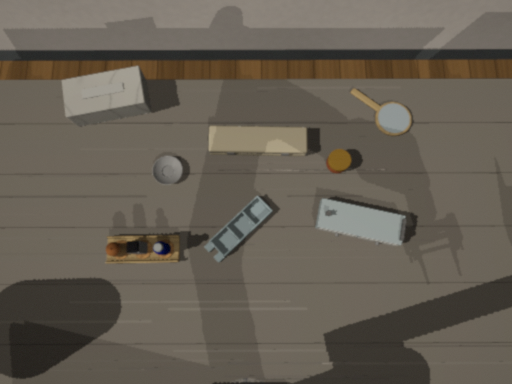

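View pics/side0.png

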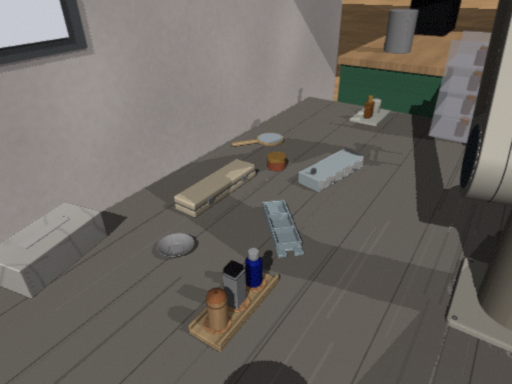

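```bash
cat > h.py <<'E'
from bench import *
import cv2,numpy as np
from scipy.optimize import minimize
from scipy.spatial.transform import Rotation as R
def proj(k,P,T=None):
    T=k["T"] if T is None else T
    p=(np.asarray(P)-T[:3,3])@T[:3,:3]
    f=192/np.tan(np.radians(k["fovy"]/2))
    return np.c_[k["cx"]+f*p[:,0]/-p[:,2],k["cy"]+f*p[:,1]/p[:,2]]
def box(x0,x1,y0,y1,z0,z1): return np.array([[x,y,z] for x in(x0,x1) for y in(y0,y1) for z in(z0,z1)])
def cyl(r,h,z0=0):
    a=np.linspace(0,2*np.pi,40)[:-1]; return np.vstack([np.c_[r*np.cos(a),r*np.sin(a),0*a+z] for z in(z0,h)])
M={"tier":[box(-.031,.031,-.095,.095,0,.024),box(-.031,-.0095,.09,.117,0,.008),box(.0095,.031,.09,.117,0,.008)],
 "organizer_base":[box(-.042,.042,-.109,.129,0,.04),box(-.006,.006,.1,.114,.04,.058)],
 "cobalt_bottle":[cyl(.018,.06),cyl(.011,.085,.06)],"bamboo_holder":[cyl(.019,.068),cyl(.010,.078)],
 "steel_canister":[box(-.016,.016,-.016,.016,0,.093)]}
def render(k,l,x,y,yaw,z,S=4):
    m=np.zeros((384*S,512*S),np.uint8); c,s=np.cos(yaw),np.sin(yaw)
    for b in M[l]:
        P=b@np.array([[c,s,0],[-s,c,0],[0,0,1]])+[x,y,z]
        q=(proj(k,P)+.5)*S-.5
        cv2.fillConvexPoly(m,cv2.convexHull(np.round(q*16).astype(np.int32)),1,shift=4)
    return m
def fit(views,l,x0,z,S=4,yawfit=True):
    """views: [(calib,region)]"""
    rs=[(k,cv2.resize(r.astype(np.uint8),None,fx=S,fy=S,interpolation=cv2.INTER_NEAREST)) for k,r in views]
    def cost(v):
        c=0
        for k,r in rs:
            m=render(k,l,v[0],v[1],v[2] if yawfit else x0[2],z,S); c+=1-(m&r).sum()/max(1,(m|r).sum())
        return c/len(rs)
    best=None
    for d in ((-.1,0,.1) if yawfit else (0,)):
        n=3 if yawfit else 2; v0=np.array(x0[:n],float)
        if yawfit:v0[2]+=d
        sx=np.vstack([v0]+[v0+np.eye(n)[i]*[.01,.01,.08][i] for i in range(n)])
        o=minimize(cost,v0,method="Nelder-Mead",options=dict(initial_simplex=sx,xatol=1e-4,fatol=1e-4))
        if best is None or o.fun<best.fun:best=o
    return best.x,best.fun
def reg(l,c,i=0):
    d=cut_out(l,c); 
    print(l,c,[(round(q["p"],2),int(q["region"].sum())) for q in d]); return d[i]["region"] if d else None
def plan(target,yaw,jaw,v=38,w=.12,p=None,y0=None):
    """straight move with turn about vertical; prints rows"""
    s=sensors.state(); p=np.array(s["tool_pos"] if p is None else p); rot=R.from_euler("xyz",s["tool_rot"],degrees=True)
    if y0 is None: y0=np.radians(s["tool_rot"][2])
    dy=(yaw-y0+np.pi)%(2*np.pi)-np.pi; d=np.array(target)-p
    n=max(1,int(np.ceil(max(np.linalg.norm(d)*1000/v,abs(dy)/w))))
    for i in range(n):
        a=y0+dy*i/n; X=np.array([np.cos(a),np.sin(a),0]);Y=np.array([np.sin(a),-np.cos(a),0])
        print(i+1,{"jaw":jaw,"translation":[round(d@X*1000/n,1),round(d@Y*1000/n,1),round(-d[2]*1000/n,1)],"twist":[0,0,round(-dy/n,3)]})
    tv=rot.inv()*R.from_euler("xyz",[180,0,np.degrees(y0)],degrees=True); print("tilt fix",tv.as_rotvec().round(4),"yaw0",round(y0,4))
def st():
    s=sensors.state();print(round(s["clock"],2),s["tool_pos"].round(4),s["tool_rot"].round(2),"F",s["ft_force"].round(1),"w",round(s["grip_width"]*1000,1),"j6",s["joints"][5].round(1))
E
python3 - <<'E'
from h import *
for c in("top","side"): grab_frame(c)
K={c:calibration(c) for c in("top","side")}
for l,x0,z in(("tier",[.528,.017,.73],0),("organizer_base",[.538,-.33,-.14],0),("cobalt_bottle",[.466,.232,0],.017),("bamboo_holder",[.463,.356,0],.017),("steel_canister",[.468,.297,0],.017)):
    rr=[(K[c],r) for c in K for r in [reg(l,c)] if r is not None]
    yf=l not in("cobalt_bottle","bamboo_holder")
    for v in (rr[:1],rr[1:],rr):
        if v: print(l,*fit(v,l,x0,z,3,yf))
k=calibration("wrist");print(k); plan([.50,-.33,.32],1.43,87)
E
```

```text
tier top [(0.83, 1578)]
tier side [(0.82, 1419)]
tier [0.52974658 0.01736097 0.76072425] 0.05245038477116237
tier [0.53085941 0.01709792 0.75699051] 0.037870181019465265
tier [0.53076968 0.01701471 0.75823469] 0.04927301408121493
organizer_base top [(0.94, 2695)]
organizer_base side [(0.95, 1622)]
organizer_base [ 0.53561838 -0.33430796 -0.21231353] 0.0493450991254798
organizer_base [ 0.5376547  -0.33519343 -0.22055338] 0.05637024081797393
organizer_base [ 0.53668052 -0.33415929 -0.21518666] 0.05819793656046007
cobalt_bottle top [(0.45, 192)]
cobalt_bottle side [(0.8, 617), (0.58, 1423)]
cobalt_bottle [0.46550796 0.23236694] 0.09538784067085959
cobalt_bottle [0.46739274 0.23202734] 0.05195941217634714
cobalt_bottle [0.46647693 0.23285797] 0.08806118127909518
bamboo_holder top [(0.76, 223), (0.21, 193)]
bamboo_holder side []
bamboo_holder [0.46174462 0.35050875] 0.21718749999999998
bamboo_holder [0.46174462 0.35050875] 0.21718749999999998
steel_canister top [(0.72, 266)]
steel_canister side [(0.94, 827)]
steel_canister [ 0.46537176  0.29490168 -0.01405603] 0.10668670172802408
steel_ca
[... 1497 characters left out ...]
], 'twist': [0, 0, np.float64(-0.092)]}
9 {'jaw': 87, 'translation': [np.float64(33.0), np.float64(10.4), np.float64(-6.9)], 'twist': [0, 0, np.float64(-0.092)]}
10 {'jaw': 87, 'translation': [np.float64(31.9), np.float64(13.4), np.float64(-6.9)], 'twist': [0, 0, np.float64(-0.092)]}
11 {'jaw': 87, 'translation': [np.float64(30.5), np.float64(16.2), np.float64(-6.9)], 'twist': [0, 0, np.float64(-0.092)]}
12 {'jaw': 87, 'translation': [np.float64(28.9), np.float64(19.0), np.float64(-6.9)], 'twist': [0, 0, np.float64(-0.092)]}
13 {'jaw': 87, 'translation': [np.float64(27.0), np.float64(21.5), np.float64(-6.9)], 'twist': [0, 0, np.float64(-0.092)]}
tilt fix [-0.0001 -0.      0.    ] yaw0 0.2367
```

Request:
apply_moves:
  steps:
    - {"jaw": 87,"translation": [31.4,-14.4,-6.9],"twist": [0,0,-0.09]}
    - {"jaw": 87,"translation": [32.6,-11.4,-6.9],"twist": [0,0,-0.09]}
    - {"jaw": 87,"translation": [33.5,-8.4,-6.9],"twist": [0,0,-0.09]}
    - {"jaw": 87,"translation": [34.2,-5.3,-6.9],"twist": [0,0,-0.09]}
    - {"jaw": 87,"translation": [34.5,-2.1,-6.9],"twist": [0,0,-0.09]}
    - {"jaw": 87,"translation": [34.5,1,-6.9],"twist": [0,0,-0.09]}
    - {"jaw": 87,"translation": [34.3,4.2,-6.9],"twist": [0,0,-0.09]}
    - {"jaw": 87,"translation": [33.8,7.3,-6.9],"twist": [0,0,-0.09]}

```text
clock: 2.37
tool_pos: [0.3663, -0.4331, 0.2862]
tool_rot: [-179.9, 0.0, 56.0]
ft_force: [0.1, 0.2, -1.1]
grip_width: 0.0874
```

Request:
apply_moves:
  steps:
    - {"jaw": 87,"translation": [33,10.4,-6.9],"twist": [0,0,-0.09]}
    - {"jaw": 87,"translation": [31.9,13.4,-6.9],"twist": [0,0,-0.09]}
    - {"jaw": 87,"translation": [30.5,16.2,-6.9],"twist": [0,0,-0.09]}
    - {"jaw": 87,"translation": [28.9,19,-6.9],"twist": [0,0,-0.09]}
    - {"jaw": 87,"translation": [27,21.5,-6.9],"twist": [0,0,-0.05]}
    - {"jaw": 87,"translation": [0,0,0],"twist": [0,0,0]}
    - {"jaw": 87,"translation": [0,0,0],"twist": [0,0,0]}

```text
clock: 2.95
tool_pos: [0.5123, -0.3138, 0.3251]
tool_rot: [179.8, 0.1, 81.3]
ft_force: [-0.6, -0.5, -0.5]
grip_width: 0.0868
```

```bash
python3 - <<'E'
from h import *
st(); k=calibration("wrist"); im=grab_frame("wrist"); cv2.imwrite("pics/w1.png",im[:,:,::-1])
r=reg("organizer_base","wrist")
v,f=fit([(k,r)],"organizer_base",[.5365,-.334,-.216],0,3);print(v,f)
for d in mark_of("organizer_base","wrist"):print(d)
print(proj(k,[[.53,.017,.0]]))
m=cv2.resize(render(k,"organizer_base",*v,0,1),None,fx=1,fy=1); o=im[:,:,::-1].copy()
for mm,c in((m,(0,0,255)),(r.astype(np.uint8),(0,255,0))):
    cv2.drawContours(o,cv2.findContours(mm,0,2)[0],-1,c,1)
cv2.imwrite("pics/w1o.png",o)
plan([.44,.10,.32],.758+np.pi/2,87)
E
```

```text
2.95 [ 0.5123 -0.3138  0.3251] [1.7976e+02 7.0000e-02 8.1350e+01] F [-0.6 -0.5 -0.5] w 86.8 j6 -24.0
organizer_base wrist [(0.63, 7515)]
[ 0.53528099 -0.33312642 -0.218289  ] 0.050081775184546706
{'point': [0.5381, -0.3335, 0.0033], 'p': 0.65}
[[232.38752827 -65.80019867]]
1 {'jaw': 87, 'translation': [np.float64(33.3), np.float64(-11.1), np.float64(0.4)], 'twist': [0, 0, np.float64(-0.076)]}
2 {'jaw': 87, 'translation': [np.float64(34.0), np.float64(-8.6), np.float64(0.4)], 'twist': [0, 0, np.float64(-0.076)]}
3 {'jaw': 87, 'translation': [np.float64(34.6), np.float64(-6.0), np.float64(0.4)], 'twist': [0, 0, np.float64(-0.076)]}
4 {'jaw': 87, 'translation': [np.float64(34.9), np.float64(-3.3), np.float64(0.4)], 'twist': [0, 0, np.float64(-0.076)]}
5 {'jaw': 87, 'translation': [np.float64(35.1), np.float64(-0.7), np.float64(0.4)], 'twist': [0, 0, np.float64(-0.076)]}
6 {'jaw': 87, 'translation': [np.float64(35.0), np.float64(2.0), np.float64(0.4)], 'twist': [0, 0, np.float64(-0.076)]}
7 {'jaw': 87, 'translation': [np.float64(34.8), np.float64(4.7), np.float64(0.4)], 'twist': [0, 0, np.float64(-0.076)]}
8 {'jaw': 87, 'translation': [np.float64(34.3), np.float64(7.3), np.float64(0.4)], 'twist': [0, 0, np.float64(-0.076)]}
9 {'jaw': 87, 'translation': [np.float64(33.7), np.float64(9.9), np.float64(0.4)], 'twist': [0, 0, np.float64(-0.076)]}
10 {'jaw': 87, 'translation': [np.float64(32.8), np.float64(12.4), np.float64(0.4)], 'twist': [0, 0, np.float64(-0.076)]}
11 {'jaw': 87, 'translation': [np.float64(31.8), np.float64(14.9), np.float64(0.4)], 'twist': [0, 0, np.float64(-0.076)]}
12 {'jaw': 87, 'translation': [np.float64(30.6), np.float64(17.2), np.float64(0.4)], 'twist': [0, 0, np.float64(-0.076)]}
tilt fix [0.0033 0.0009 0.    ] yaw0 1.4162
```

View pics/w1o.png

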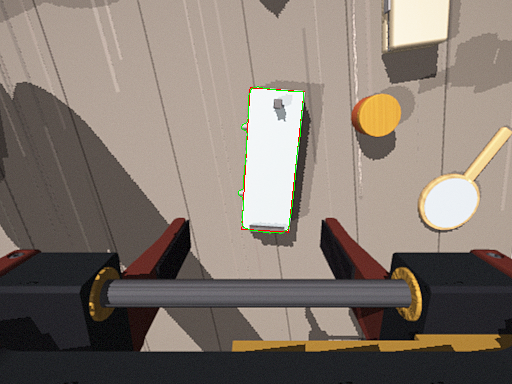

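```bash
sed -i 's/d@X\*1000/float(d@X)*1000/;s/d@Y\*1000/float(d@Y)*1000/;s/-d\[2\]\*1000/-float(d[2])*1000/;s/round(-dy/round(-float(dy)/' h.py; python3 - <<'E'
from h import *
plan([.53,.017,.22],.758+np.pi/2,87)
E
```

```text
1 {'jaw': 87, 'translation': [33.1, -3.2, 10.5], 'twist': [0, 0, -0.091]}
2 {'jaw': 87, 'translation': [33.3, -0.2, 10.5], 'twist': [0, 0, -0.091]}
3 {'jaw': 87, 'translation': [33.2, 2.9, 10.5], 'twist': [0, 0, -0.091]}
4 {'jaw': 87, 'translation': [32.8, 5.9, 10.5], 'twist': [0, 0, -0.091]}
5 {'jaw': 87, 'translation': [32.1, 8.8, 10.5], 'twist': [0, 0, -0.091]}
6 {'jaw': 87, 'translation': [31.2, 11.7, 10.5], 'twist': [0, 0, -0.091]}
7 {'jaw': 87, 'translation': [30.0, 14.5, 10.5], 'twist': [0, 0, -0.091]}
8 {'jaw': 87, 'translation': [28.5, 17.2, 10.5], 'twist': [0, 0, -0.091]}
9 {'jaw': 87, 'translation': [26.8, 19.7, 10.5], 'twist': [0, 0, -0.091]}
10 {'jaw': 87, 'translation': [24.9, 22.1, 10.5], 'twist': [0, 0, -0.091]}
tilt fix [0.0033 0.0009 0.    ] yaw0 1.4162
```

Request:
apply_moves:
  steps:
    - {"jaw": 87,"translation": [33.1,-3.2,10.5],"twist": [0.003,0,-0.091]}
    - {"jaw": 87,"translation": [33.3,-0.2,10.5],"twist": [0,0,-0.091]}
    - {"jaw": 87,"translation": [33.2,2.9,10.5],"twist": [0,0,-0.091]}
    - {"jaw": 87,"translation": [32.8,5.9,10.5],"twist": [0,0,-0.091]}
    - {"jaw": 87,"translation": [32.1,8.8,10.5],"twist": [0,0,-0.091]}
    - {"jaw": 87,"translation": [31.2,11.7,10.5],"twist": [0,0,-0.091]}
    - {"jaw": 87,"translation": [30,14.5,10.5],"twist": [0,0,-0.091]}
    - {"jaw": 87,"translation": [28.5,17.2,10.5],"twist": [0,0,-0.091]}

```text
clock: 3.77
tool_pos: [0.5201, -0.0571, 0.2366]
tool_rot: [-179.9, 0.4, 122.8]
ft_force: [0.6, 0.1, 0.0]
grip_width: 0.0873
```

Request:
apply_moves:
  steps:
    - {"jaw": 87,"translation": [26.8,19.7,10.5],"twist": [0,0,-0.091]}
    - {"jaw": 87,"translation": [24.9,22.1,10.5],"twist": [0,0,-0.091]}
    - {"jaw": 87,"translation": [0,0,0],"twist": [0,0,0]}
    - {"jaw": 87,"translation": [0,0,0],"twist": [0,0,0]}

```text
clock: 4.1
tool_pos: [0.5202, 0.0118, 0.2113]
tool_rot: [-179.6, 0.1, 133.8]
ft_force: [1.2, 0.7, 0.1]
grip_width: 0.0867
```

```bash
cat >> h.py <<'E'
def look(l,x0,z,name,yawfit=True):
    k=calibration("wrist"); im=grab_frame("wrist"); r=reg(l,"wrist"); o=im[:,:,::-1].copy(); v=None
    if r is not None:
        v,f=fit([(k,r)],l,x0,z,3,yawfit);print(l,v.round(4),round(f,3))
        m=render(k,l,v[0],v[1],v[2] if yawfit else 0,z,1)
        for mm,c in((r.astype(np.uint8),(0,255,0)),(m,(0,0,255))): cv2.drawContours(o,cv2.findContours(mm,0,2)[0],-1,c,1)
    cv2.imwrite(f"pics/{name}.png",o); return v
E
python3 - <<'E'
from h import *
st(); v=look("tier",[.5305,.017,.758],0,"w2")
plan([v[0],v[1],.012],v[2]+np.pi/2,87)
E
```

```text
4.1 [0.5202 0.0118 0.2113] [-1.7958e+02  9.0000e-02  1.3376e+02] F [1.2 0.7 0.1] w 86.7 j6 -43.3
tier wrist [(0.91, 7236)]
tier [0.5304 0.0162 0.7589] 0.023
1 {'jaw': 87, 'translation': [-0.5, 1.8, 33.3], 'twist': [0, 0, 0.0]}
2 {'jaw': 87, 'translation': [-0.5, 1.8, 33.3], 'twist': [0, 0, 0.0]}
3 {'jaw': 87, 'translation': [-0.5, 1.8, 33.3], 'twist': [0, 0, 0.0]}
4 {'jaw': 87, 'translation': [-0.5, 1.8, 33.3], 'twist': [0, 0, 0.0]}
5 {'jaw': 87, 'translation': [-0.5, 1.8, 33.3], 'twist': [0, 0, 0.0]}
6 {'jaw': 87, 'translation': [-0.5, 1.8, 33.3], 'twist': [0, 0, 0.0]}
tilt fix [-0.0067  0.002  -0.    ] yaw0 2.3324
```

View pics/w2.png

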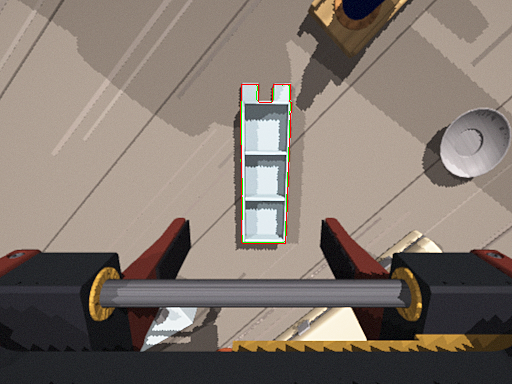

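Request:
apply_moves:
  steps:
    - {"jaw": 87,"translation": [-1,3.6,33],"twist": [-0.006,0.002,0]}
    - {"jaw": 87,"translation": [-1,3.6,33],"twist": [0,0,0]}
    - {"jaw": 87,"translation": [-1,3.6,33],"twist": [0,0,0]}
    - {"jaw": 87,"translation": [0,0,33],"twist": [0,0,0]}
    - {"jaw": 87,"translation": [0,0,10],"twist": [0,0,0]}
    - {"jaw": 87,"translation": [0,0,0],"twist": [0,0,0]}
    - {"jaw": 87,"translation": [0,0,0],"twist": [0,0,0]}

```text
clock: 4.78
tool_pos: [0.5374, 0.0034, 0.0714]
tool_rot: [179.5, 0.6, 132.3]
ft_force: [1.2, -0.6, 0.7]
grip_width: 0.087
```

```bash
python3 - <<'E'
from h import *
st(); 
plan([.5304,.0162,.012],.7589+np.pi/2,87,v=12)
E
```

```text
4.78 [0.5374 0.0034 0.0714] [179.49   0.61 132.29] F [ 1.2 -0.6  0.7] w 87.0 j6 -43.0
1 {'jaw': 87, 'translation': [2.4, 0.6, 9.9], 'twist': [0, 0, -0.003]}
2 {'jaw': 87, 'translation': [2.4, 0.6, 9.9], 'twist': [0, 0, -0.003]}
3 {'jaw': 87, 'translation': [2.4, 0.6, 9.9], 'twist': [0, 0, -0.003]}
4 {'jaw': 87, 'translation': [2.4, 0.6, 9.9], 'twist': [0, 0, -0.003]}
5 {'jaw': 87, 'translation': [2.4, 0.6, 9.9], 'twist': [0, 0, -0.003]}
6 {'jaw': 87, 'translation': [2.4, 0.6, 9.9], 'twist': [0, 0, -0.003]}
tilt fix [0.0089 0.0107 0.    ] yaw0 2.3089
```

Request:
apply_moves:
  steps:
    - {"jaw": 87,"translation": [5,1.2,0],"twist": [0.006,0.008,-0.009]}
    - {"jaw": 87,"translation": [5,1.2,0],"twist": [0.003,0.003,-0.009]}
    - {"jaw": 87,"translation": [4,1,4],"twist": [0,0,0]}
    - {"jaw": 87,"translation": [0,0,8],"twist": [0,0,0]}
    - {"jaw": 87,"translation": [0,0,8],"twist": [0,0,0]}
    - {"jaw": 87,"translation": [0,0,4],"twist": [0,0,0]}
    - {"jaw": 87,"translation": [0,0,0],"twist": [0,0,0]}
    - {"jaw": 87,"translation": [0,0,0],"twist": [0,0,0]}

```text
clock: 5.45
tool_pos: [0.5344, 0.0166, 0.0525]
tool_rot: [179.6, 0.4, 133.3]
ft_force: [-0.4, 0.5, -0.2]
grip_width: 0.0873
```

```bash
python3 - <<'E'
from h import *
st(); 
plan([.5304,.0162,.012],.7589+np.pi/2,87,v=12)
E
```

```text
5.45 [0.5344 0.0166 0.0525] [179.57   0.39 133.34] F [-0.4  0.5 -0.2] w 87.3 j6 -42.9
1 {'jaw': 87, 'translation': [0.6, -0.8, 10.1], 'twist': [0, 0, -0.001]}
2 {'jaw': 87, 'translation': [0.6, -0.8, 10.1], 'twist': [0, 0, -0.001]}
3 {'jaw': 87, 'translation': [0.6, -0.8, 10.1], 'twist': [0, 0, -0.001]}
4 {'jaw': 87, 'translation': [0.6, -0.8, 10.1], 'twist': [0, 0, -0.001]}
tilt fix [0.0076 0.0068 0.    ] yaw0 2.3271
```

Request:
apply_moves:
  steps:
    - {"jaw": 87,"translation": [1,-2,10],"twist": [0.008,0.007,0]}
    - {"jaw": 87,"translation": [1,-1.5,10],"twist": [0.003,0.003,0]}
    - {"jaw": 87,"translation": [0,0,10],"twist": [0,0,0]}
    - {"jaw": 87,"translation": [0,0,7],"twist": [0,0,0]}
    - {"jaw": 87,"translation": [0,0,2],"twist": [0,0,0]}
    - {"jaw": 87,"translation": [0,0,0],"twist": [0,0,0]}
    - {"jaw": 87,"translation": [0,0,0],"twist": [0,0,0]}

```text
clock: 6.03
tool_pos: [0.5299, 0.0154, 0.0085]
tool_rot: [-179.7, -0.3, 133.3]
ft_force: [-2.9, 0.5, 12.6]
grip_width: 0.0871
```

```bash
python3 - <<'E'
from h import *
st(); 
plan([.5304,.0162,.012],.7589+np.pi/2,87,v=12)
E
```

```text
6.03 [0.5299 0.0154 0.0085] [-179.69   -0.3   133.32] F [-2.9  0.5 12.6] w 87.1 j6 -43.0
1 {'jaw': 87, 'translation': [0.3, 0.9, -3.5], 'twist': [0, 0, -0.003]}
tilt fix [-0.0055 -0.0052  0.    ] yaw0 2.3268
```

Request:
apply_moves:
  steps:
    - {"jaw": 87,"translation": [0.3,0.9,-4.5],"twist": [-0.006,-0.005,-0.003]}
    - {"jaw": 87,"translation": [0,0,0],"twist": [0,0,0]}
    - {"jaw": 60,"translation": [0,0,0],"twist": [0,0,0]}
    - {"jaw": 50,"translation": [0,0,0],"twist": [0,0,0]}
    - {"jaw": 50,"translation": [0,0,0],"twist": [0,0,0]}
    - {"jaw": 50,"translation": [0,0,0],"twist": [0,0,0]}
    - {"jaw": 50,"translation": [0,0,0],"twist": [0,0,0]}
    - {"jaw": 50,"translation": [0,0,0],"twist": [0,0,0]}

```text
clock: 6.7
tool_pos: [0.531, 0.0162, 0.0137]
tool_rot: [179.9, 0.0, 133.5]
ft_force: [-0.4, -0.7, 1.5]
grip_width: 0.0618
```

```bash
python3 - <<'E'
from h import *
st(); 
s=sensors.state()
v=look("tier",[.5304,.0162,.7589],0,"w3")
plan([s["tool_pos"][0],s["tool_pos"][1],.13],np.radians(s["tool_rot"][2]),50,v=30)
E
```

```text
6.7 [0.531  0.0162 0.0137] [1.7990e+02 5.0000e-02 1.3349e+02] F [-0.4 -0.7  1.5] w 61.8 j6 -43.1
tier wrist [(0.86, 29491)]
tier [0.5292 0.0168 0.7594] 0.159
1 {'jaw': 50, 'translation': [0.0, 0.0, -29.1], 'twist': [0, 0, -0.0]}
2 {'jaw': 50, 'translation': [0.0, 0.0, -29.1], 'twist': [0, 0, -0.0]}
3 {'jaw': 50, 'translation': [0.0, 0.0, -29.1], 'twist': [0, 0, -0.0]}
4 {'jaw': 50, 'translation': [0.0, 0.0, -29.1], 'twist': [0, 0, -0.0]}
tilt fix [0.0017 0.0008 0.    ] yaw0 2.3298
```

Request:
apply_moves:
  steps:
    - {"jaw": 50,"translation": [0,0,-15],"twist": [0,0,0]}
    - {"jaw": 50,"translation": [0,0,-28],"twist": [0,0,0]}
    - {"jaw": 50,"translation": [0,0,-30],"twist": [0,0,0]}
    - {"jaw": 50,"translation": [0,0,-30],"twist": [0,0,0]}
    - {"jaw": 50,"translation": [0,0,-15],"twist": [0,0,0]}
    - {"jaw": 50,"translation": [0,0,0],"twist": [0,0,0]}
    - {"jaw": 50,"translation": [0,0,0],"twist": [0,0,0]}

```text
clock: 7.38
tool_pos: [0.5274, 0.016, 0.133]
tool_rot: [-179.7, -0.3, 133.5]
ft_force: [0.1, -0.4, -2.8]
grip_width: 0.0619
```

```bash
python3 - <<'E'
from h import *
st(); plan([.5355,-.3333,.14],1.353,50,v=30)
E
```

```text
7.38 [0.5274 0.016  0.133 ] [-179.72   -0.29  133.49] F [ 0.1 -0.4 -2.8] w 61.9 j6 -43.1
1 {'jaw': 50, 'translation': [-21.6, -19.5, -0.6], 'twist': [0, 0, 0.081]}
2 {'jaw': 50, 'translation': [-23.1, -17.7, -0.6], 'twist': [0, 0, 0.081]}
3 {'jaw': 50, 'translation': [-24.5, -15.8, -0.6], 'twist': [0, 0, 0.081]}
4 {'jaw': 50, 'translation': [-25.7, -13.7, -0.6], 'twist': [0, 0, 0.081]}
5 {'jaw': 50, 'translation': [-26.7, -11.6, -0.6], 'twist': [0, 0, 0.081]}
6 {'jaw': 50, 'translation': [-27.6, -9.4, -0.6], 'twist': [0, 0, 0.081]}
7 {'jaw': 50, 'translation': [-28.2, -7.1, -0.6], 'twist': [0, 0, 0.081]}
8 {'jaw': 50, 'translation': [-28.7, -4.8, -0.6], 'twist': [0, 0, 0.081]}
9 {'jaw': 50, 'translation': [-29.0, -2.5, -0.6], 'twist': [0, 0, 0.081]}
10 {'jaw': 50, 'translation': [-29.1, -0.1, -0.6], 'twist': [0, 0, 0.081]}
11 {'jaw': 50, 'translation': [-29.0, 2.3, -0.6], 'twist': [0, 0, 0.081]}
12 {'jaw': 50, 'translation': [-28.7, 4.6, -0.6], 'twist': [0, 0, 0.081]}
tilt fix [-0.0048 -0.005   0.    ] yaw0 2.3299
```

Request:
apply_moves:
  steps:
    - {"jaw": 50,"translation": [-21.6,-19.5,-0.6],"twist": [-0.004,-0.004,0.08]}
    - {"jaw": 50,"translation": [-23.1,-17.7,-0.6],"twist": [0,0,0.08]}
    - {"jaw": 50,"translation": [-24.5,-15.8,-0.6],"twist": [0,0,0.08]}
    - {"jaw": 50,"translation": [-25.7,-13.7,-0.6],"twist": [0,0,0.08]}
    - {"jaw": 50,"translation": [-26.7,-11.6,-0.6],"twist": [0,0,0.08]}
    - {"jaw": 50,"translation": [-27.6,-9.4,-0.6],"twist": [0,0,0.08]}
    - {"jaw": 50,"translation": [-28.2,-7.1,-0.6],"twist": [0,0,0.08]}
    - {"jaw": 50,"translation": [-28.7,-4.8,-0.6],"twist": [0,0,0.08]}

```text
clock: 8.05
tool_pos: [0.5257, -0.2191, 0.1242]
tool_rot: [-179.0, -0.4, 95.8]
ft_force: [-0.5, -0.4, -2.3]
grip_width: 0.0618
```

Request:
apply_moves:
  steps:
    - {"jaw": 50,"translation": [-29,-2.5,-0.6],"twist": [0,0,0.08]}
    - {"jaw": 50,"translation": [-29,0,-0.6],"twist": [0,0,0.08]}
    - {"jaw": 50,"translation": [-25,2,-0.6],"twist": [0,0,0.08]}
    - {"jaw": 50,"translation": [-12,2,0],"twist": [0,0,0.06]}
    - {"jaw": 50,"translation": [0,0,0],"twist": [0,0,0]}
    - {"jaw": 50,"translation": [0,0,0],"twist": [0,0,0]}

```text
clock: 8.55
tool_pos: [0.5205, -0.3225, 0.1122]
tool_rot: [-178.1, -0.3, 77.2]
ft_force: [-0.4, 0.8, -3.3]
grip_width: 0.0614
```

```bash
python3 - <<'E'
from h import *
st(); plan([.5355,-.3333,.14],1.353,50,v=12); im=grab_frame("wrist")
cv2.imwrite("pics/w4.png",im[:,:,::-1])
E
```

```text
8.55 [ 0.5205 -0.3225  0.1122] [-178.05   -0.34   77.21] F [-0.4  0.8 -3.3] w 61.4 j6 -19.7
1 {'jaw': 50, 'translation': [-2.4, 5.7, -9.3], 'twist': [0, 0, -0.002]}
2 {'jaw': 50, 'translation': [-2.4, 5.7, -9.3], 'twist': [0, 0, -0.002]}
3 {'jaw': 50, 'translation': [-2.4, 5.7, -9.3], 'twist': [0, 0, -0.002]}
tilt fix [-0.034  -0.0059  0.0001] yaw0 1.3476
```

View pics/w4.png

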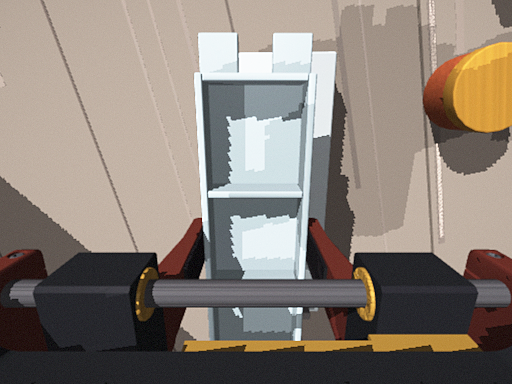

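Request:
apply_moves:
  steps:
    - {"jaw": 50,"translation": [-2.5,5.7,0],"twist": [-0.012,-0.002,-0.002]}
    - {"jaw": 50,"translation": [-2.5,5.7,0],"twist": [-0.012,-0.002,-0.002]}
    - {"jaw": 50,"translation": [-2.4,5,0],"twist": [-0.01,-0.002,-0.002]}
    - {"jaw": 50,"translation": [0,0,0],"twist": [0,0,0]}
    - {"jaw": 50,"translation": [0,0,0],"twist": [0,0,0]}
    - {"jaw": 50,"translation": [0,0,0],"twist": [0,0,0]}

```text
clock: 9.1
tool_pos: [0.5362, -0.3284, 0.1098]
tool_rot: [-180.0, -0.1, 78.2]
ft_force: [0.1, -0.3, -1.9]
grip_width: 0.0616
```

```bash
python3 - <<'E'
from h import *
st(); plan([.5358,-.3338,.0537],1.353,50,v=12)
E
```

```text
9.1 [ 0.5362 -0.3284  0.1098] [-1.7999e+02 -8.0000e-02  7.8200e+01] F [ 0.1 -0.3 -1.9] w 61.6 j6 -20.9
1 {'jaw': 50, 'translation': [-1.1, 0.1, 11.2], 'twist': [0, 0, 0.002]}
2 {'jaw': 50, 'translation': [-1.1, 0.1, 11.2], 'twist': [0, 0, 0.002]}
3 {'jaw': 50, 'translation': [-1.1, 0.1, 11.2], 'twist': [0, 0, 0.002]}
4 {'jaw': 50, 'translation': [-1.1, 0.1, 11.2], 'twist': [0, 0, 0.002]}
5 {'jaw': 50, 'translation': [-1.1, 0.1, 11.2], 'twist': [0, 0, 0.002]}
tilt fix [-0.0001 -0.0013  0.    ] yaw0 1.3649
```

Align laterally, lower a little to just above the key, and check from the wrist.

Request:
apply_moves:
  steps:
    - {"jaw": 50,"translation": [-3,0.3,6],"twist": [0,0,0.007]}
    - {"jaw": 50,"translation": [-3,0.3,8],"twist": [0,0,0.005]}
    - {"jaw": 50,"translation": [-1,0,8],"twist": [0,0,0]}
    - {"jaw": 50,"translation": [0,0,2],"twist": [0,0,0]}
    - {"jaw": 50,"translation": [0,0,0],"twist": [0,0,0]}
    - {"jaw": 50,"translation": [0,0,0],"twist": [0,0,0]}

```text
clock: 9.6
tool_pos: [0.5349, -0.3355, 0.0829]
tool_rot: [-179.9, -0.1, 77.5]
ft_force: [0.5, -0.2, -1.4]
grip_width: 0.0616
```

```bash
python3 - <<'E'
from h import *
st(); plan([.5358,-.3338,.0537],1.353,50,v=12); k=calibration("wrist"); im=grab_frame("wrist")
o=im[:,:,::-1].copy()
m=render(k,"organizer_base",.5358,-.3338,-.218,0,1)
cv2.drawContours(o,cv2.findContours(m,0,2)[0],-1,(0,0,255),1)
M["key"]=[M["organizer_base"][1]]; m=render(k,"key",.5358,-.3338,-.218,0,1)
cv2.drawContours(o,cv2.findContours(m,0,2)[0],-1,(0,255,0),1)
cv2.imwrite("pics/w5.png",cv2.resize(o[0:240,120:420],None,fx=2.5,fy=2.5))
E
```

```text
9.6 [ 0.5349 -0.3355  0.0829] [-1.7995e+02 -9.0000e-02  7.7480e+01] F [ 0.5 -0.2 -1.4] w 61.6 j6 -20.8
1 {'jaw': 50, 'translation': [0.6, 0.2, 9.7], 'twist': [0, 0, -0.0]}
2 {'jaw': 50, 'translation': [0.6, 0.2, 9.7], 'twist': [0, 0, -0.0]}
3 {'jaw': 50, 'translation': [0.6, 0.2, 9.7], 'twist': [0, 0, -0.0]}
tilt fix [-0.0009 -0.0016  0.    ] yaw0 1.3523
```

View pics/w5.png

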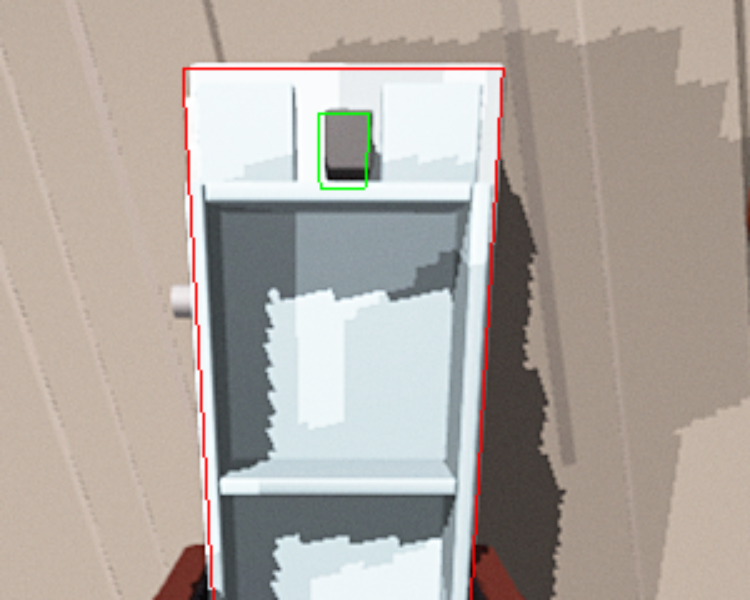

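Request:
apply_moves:
  steps:
    - {"jaw": 50,"translation": [1,1.5,0],"twist": [0,0,0]}
    - {"jaw": 50,"translation": [0.5,0.7,4],"twist": [0,0,0]}
    - {"jaw": 50,"translation": [0,0,7],"twist": [0,0,0]}
    - {"jaw": 50,"translation": [0,0,6],"twist": [0,0,0]}
    - {"jaw": 50,"translation": [0,0,3],"twist": [0,0,0]}
    - {"jaw": 50,"translation": [0,0,0],"twist": [0,0,0]}
    - {"jaw": 50,"translation": [0,0,0],"twist": [0,0,0]}

```text
clock: 10.23
tool_pos: [0.538, -0.3344, 0.0612]
tool_rot: [-180.0, -0.1, 77.5]
ft_force: [0.6, 0.2, -2.7]
grip_width: 0.0619
```

```bash
python3 - <<'E'
from h import *
st(); plan([.5362,-.3338,.0537],1.353,50,v=12); k=calibration("wrist"); im=grab_frame("wrist")
cv2.imwrite("pics/w6.png",cv2.resize(im[0:160,150:350,::-1],None,fx=3,fy=3))
E
```

```text
10.23 [ 0.538  -0.3344  0.0612] [-1.7999e+02 -7.0000e-02  7.7500e+01] F [ 0.6  0.2 -2.7] w 61.9 j6 -20.5
1 {'jaw': 50, 'translation': [0.2, -1.9, 7.5], 'twist': [0, 0, -0.0]}
tilt fix [-0.0001 -0.0013  0.    ] yaw0 1.3526
```

View pics/w6.png

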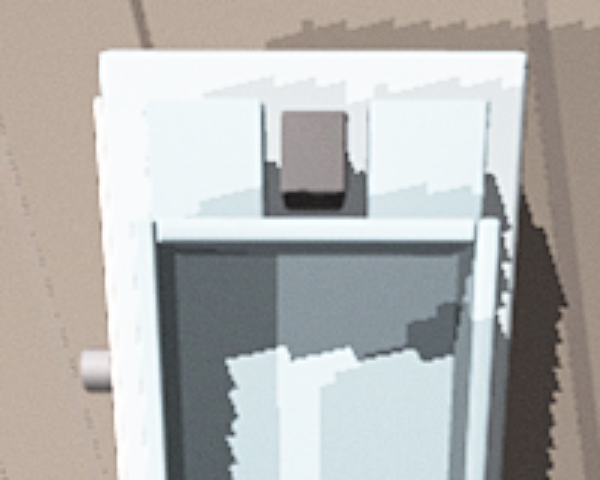

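Request:
apply_moves:
  steps:
    - {"jaw": 50,"translation": [0,0,4],"twist": [0,0,0]}
    - {"jaw": 50,"translation": [0,0,4],"twist": [0,0,0]}
    - {"jaw": 50,"translation": [0,0,1],"twist": [0,0,0]}
    - {"jaw": 50,"translation": [0,0,0],"twist": [0,0,0]}

```text
clock: 10.62
tool_pos: [0.5387, -0.3349, 0.0538]
tool_rot: [179.9, -0.0, 77.5]
ft_force: [-0.3, 0.1, -1.7]
grip_width: 0.0621
```

```bash
python3 - <<'E'
from h import *
st()
E
```

```text
10.62 [ 0.5387 -0.3349  0.0538] [ 1.7992e+02 -4.0000e-02  7.7500e+01] F [-0.3  0.1 -1.7] w 62.1 j6 -20.5
```

Request:
apply_moves:
  steps:
    - {"jaw": 50,"translation": [0,0,1.5],"twist": [0,0,0]}
    - {"jaw": 50,"translation": [0,0,0.5],"twist": [0,0,0]}
    - {"jaw": 66,"translation": [0,0,0],"twist": [0,0,0]}
    - {"jaw": 87,"translation": [0,0,0],"twist": [0,0,0]}
    - {"jaw": 87,"translation": [0,0,0],"twist": [0,0,0]}
    - {"jaw": 87,"translation": [0,0,-5],"twist": [0,0,0]}
    - {"jaw": 87,"translation": [0,0,-15],"twist": [0,0,0]}
    - {"jaw": 87,"translation": [0,0,-30],"twist": [0,0,0]}

```text
clock: 11.28
tool_pos: [0.5361, -0.3334, 0.0993]
tool_rot: [-179.7, -0.2, 77.5]
ft_force: [-0.8, -0.5, 0.1]
grip_width: 0.087
```

Request:
apply_moves:
  steps:
    - {"jaw": 87,"translation": [0,0,-40],"twist": [0,0,0]}
    - {"jaw": 87,"translation": [0,0,-40],"twist": [0,0,0]}
    - {"jaw": 87,"translation": [0,0,-30],"twist": [0,0,0]}
    - {"jaw": 87,"translation": [0,0,0],"twist": [0,0,0]}
    - {"jaw": 87,"translation": [0,0,0],"twist": [0,0,0]}

```text
clock: 11.7
tool_pos: [0.5383, -0.335, 0.2201]
tool_rot: [180.0, -0.1, 77.5]
ft_force: [0.1, -0.0, -1.2]
grip_width: 0.087
```

```bash
python3 - <<'E'
from h import *
st(); v=look("tier",[.5375,-.334,-.218],.04,"w7")
grab_frame("top");grab_frame("side")
for c in("top","side"):
    r=reg("tier",c); print(fit([(calibration(c),r)],"tier",[.5375,-.334,-.218],.04,3))
im=cv2.imread("pics/w7.png"); cv2.imwrite("pics/w7c.png",cv2.resize(im[40:250,150:350],None,fx=2.8,fy=2.8))
plan([.42,.10,.25],np.pi/2,87)
E
```

```text
11.7 [ 0.5383 -0.335   0.2201] [ 1.7998e+02 -6.0000e-02  7.7490e+01] F [ 0.1 -0.  -1.2] w 87.0 j6 -20.5
tier wrist [(0.87, 8687)]
tier [ 0.538  -0.3342 -0.2209] 0.024
tier top [(0.64, 1417)]
(array([ 0.54103122, -0.32537703, -0.21971693]), np.float64(0.24959713518352733))
tier side [(0.78, 830)]
(array([ 0.53902572, -0.33680868, -0.19854793]), np.float64(0.08963071655661536))
1 {'jaw': 87, 'translation': [33.2, -17.4, -2.8], 'twist': [0, 0, -0.018]}
2 {'jaw': 87, 'translation': [33.5, -16.8, -2.8], 'twist': [0, 0, -0.018]}
3 {'jaw': 87, 'translation': [33.8, -16.1, -2.8], 'twist': [0, 0, -0.018]}
4 {'jaw': 87, 'translation': [34.1, -15.5, -2.8], 'twist': [0, 0, -0.018]}
5 {'jaw': 87, 'translation': [34.4, -14.9, -2.8], 'twist': [0, 0, -0.018]}
6 {'jaw': 87, 'translation': [34.6, -14.3, -2.8], 'twist': [0, 0, -0.018]}
7 {'jaw': 87, 'translation': [34.9, -13.6, -2.8], 'twist': [0, 0, -0.018]}
8 {'jaw': 87, 'translation': [35.1, -13.0, -2.8], 'twist': [0, 0, -0.018]}
9 {'jaw': 87, 'translation': [35.4, -12.4, -2.8], 'twist': [0, 0, -0.018]}
10 {'jaw': 87, 'translation': [35.6, -11.7, -2.8], 'twist': [0, 0, -0.018]}
11 {'jaw': 87, 'translation': [35.8, -11.1, -2.8], 'twist': [0, 0, -0.018]}
12 {'jaw': 87, 'translation': [36.0, -10.4, -2.8], 'twist': [0, 0, -0.018]}
tilt fix [-0.0052 -0.0032  0.    ] yaw0 1.3525
```

View pics/w7c.png

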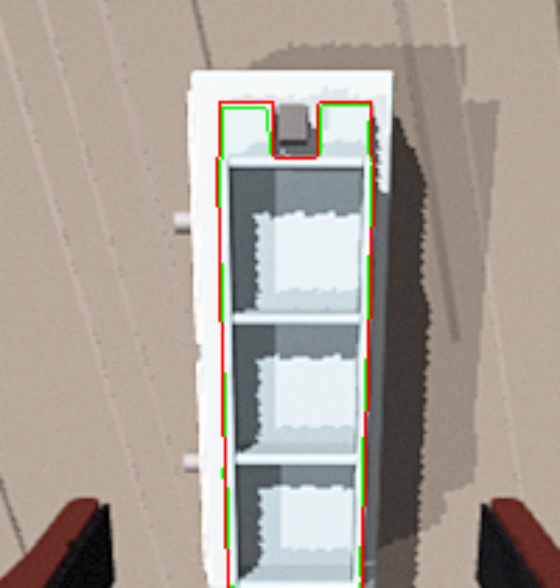

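```bash
python3 - <<'E'
from h import *
plan([.467,.294,.27],np.pi/2,87,v=40)
E
```

```text
1 {'jaw': 87, 'translation': [37.4, -12.8, -3.3], 'twist': [0, 0, -0.014]}
2 {'jaw': 87, 'translation': [37.6, -12.3, -3.3], 'twist': [0, 0, -0.014]}
3 {'jaw': 87, 'translation': [37.7, -11.8, -3.3], 'twist': [0, 0, -0.014]}
4 {'jaw': 87, 'translation': [37.9, -11.2, -3.3], 'twist': [0, 0, -0.014]}
5 {'jaw': 87, 'translation': [38.0, -10.7, -3.3], 'twist': [0, 0, -0.014]}
6 {'jaw': 87, 'translation': [38.2, -10.2, -3.3], 'twist': [0, 0, -0.014]}
7 {'jaw': 87, 'translation': [38.3, -9.7, -3.3], 'twist': [0, 0, -0.014]}
8 {'jaw': 87, 'translation': [38.4, -9.2, -3.3], 'twist': [0, 0, -0.014]}
9 {'jaw': 87, 'translation': [38.5, -8.6, -3.3], 'twist': [0, 0, -0.014]}
10 {'jaw': 87, 'translation': [38.7, -8.1, -3.3], 'twist': [0, 0, -0.014]}
11 {'jaw': 87, 'translation': [38.8, -7.6, -3.3], 'twist': [0, 0, -0.014]}
12 {'jaw': 87, 'translation': [38.9, -7.0, -3.3], 'twist': [0, 0, -0.014]}
13 {'jaw': 87, 'translation': [39.0, -6.5, -3.3], 'twist': [0, 0, -0.014]}
14 {'jaw': 87, 'translation': [39.0, -6.0, -3.3], 'twist': [0, 0, -0.014]}
15 {'jaw': 87, 'translation': [39.1, -5.4, -3.3], 'twist': [0, 0, -0.014]}
16 {'jaw': 87, 'translation': [39.2, -4.9, -3.3], 'twist': [0, 0, -0.014]}
tilt fix [-0.0052 -0.0032  0.    ] yaw0 1.3525
```

Request:
apply_moves:
  steps:
    - {"jaw": 87,"translation": [37.4,-12.8,-6],"twist": [0,0,-0.014]}
    - {"jaw": 87,"translation": [37.6,-12.3,-6],"twist": [0,0,-0.014]}
    - {"jaw": 87,"translation": [37.7,-11.8,-6],"twist": [0,0,-0.014]}
    - {"jaw": 87,"translation": [38,-11.2,-6],"twist": [0,0,-0.014]}
    - {"jaw": 87,"translation": [38,-10.7,-6],"twist": [0,0,-0.014]}
    - {"jaw": 87,"translation": [38,-10.2,-6],"twist": [0,0,-0.014]}
    - {"jaw": 87,"translation": [38,-9.7,-6],"twist": [0,0,-0.014]}
    - {"jaw": 87,"translation": [38,-9.2,-6],"twist": [0,0,-0.014]}

```text
clock: 12.67
tool_pos: [0.4962, -0.0152, 0.2565]
tool_rot: [-178.7, -0.3, 83.5]
ft_force: [1.1, 1.4, -0.7]
grip_width: 0.0868
```

Request:
apply_moves:
  steps:
    - {"jaw": 87,"translation": [38.5,-8.6,-3],"twist": [0,0,-0.014]}
    - {"jaw": 87,"translation": [38.7,-8.1,-3],"twist": [0,0,-0.014]}
    - {"jaw": 87,"translation": [38.8,-7.6,-3],"twist": [0,0,-0.014]}
    - {"jaw": 87,"translation": [38.9,-7,-3],"twist": [0,0,-0.014]}
    - {"jaw": 87,"translation": [39,-6.5,-3],"twist": [0,0,-0.014]}
    - {"jaw": 87,"translation": [39,-6,-3],"twist": [0,0,-0.014]}
    - {"jaw": 87,"translation": [25,-4,0],"twist": [0,0,-0.01]}
    - {"jaw": 87,"translation": [0,0,0],"twist": [0,0,0]}

```text
clock: 13.33
tool_pos: [0.4596, 0.2631, 0.2719]
tool_rot: [-178.1, -0.4, 89.4]
ft_force: [0.3, -0.7, 0.4]
grip_width: 0.0867
```

Request:
apply_moves:
  steps:
    - {"jaw": 87,"translation": [0,0,0],"twist": [0,0,0]}

```text
clock: 13.42
tool_pos: [0.4588, 0.2639, 0.2708]
tool_rot: [-178.0, -0.3, 89.6]
ft_force: [0.0, 0.1, 0.3]
grip_width: 0.0871
```

```bash
python3 - <<'E'
from h import *
st(); k=calibration("wrist"); im=grab_frame("wrist"); o=im[:,:,::-1].copy()
for l,x0,yf in(("cobalt_bottle",[.466,.232,0],0),("bamboo_holder",[.463,.356,0],0),("steel_canister",[.467,.296,0],1)):
    r=reg(l,"wrist")
    if r is None: continue
    v,f=fit([(k,r)],l,x0,.017,3,yf);print(v.round(4),round(f,3))
    print([(round(d["p"],2),d["point"]) for d in mark_of(l,"wrist")])
    m=render(k,l,v[0],v[1],v[2] if yf else 0,.017,1)
    for mm,c in((r.astype(np.uint8),(0,255,0)),(m,(0,0,255))): cv2.drawContours(o,cv2.findContours(mm,0,2)[0],-1,c,1)
for l in("pad_cobalt","pad_bamboo","pad_steel"):print(l,[(round(d["p"],2),d["point"]) for d in mark_of(l,"wrist")])
cv2.imwrite("pics/w8.png",o)
plan([.466,.232,.15],np.pi/2,87,v=20)
E
```

```text
13.42 [0.4588 0.2639 0.2708] [-178.01   -0.3    89.61] F [0.  0.1 0.3] w 87.1 j6 27.7
cobalt_bottle wrist [(0.94, 706)]
[0.4649 0.2332] 0.082
[(0.82, [0.4665, 0.2315, 0.0175])]
bamboo_holder wrist [(0.89, 777)]
[0.462  0.3556] 0.055
[(0.86, [0.4661, 0.3566, 0.0182])]
steel_canister wrist [(0.79, 800)]
[0.4665 0.2982 0.0508] 0.088
[(0.61, [0.4651, 0.2945, 0.0122])]
pad_cobalt [(0.88, [0.4703, 0.2313, 0.0153]), (0.49, [0.4643, 0.3542, 0.0123])]
pad_bamboo [(0.7, [0.4669, 0.3578, 0.0162])]
pad_steel [(0.59, [0.467, 0.2965, 0.0112])]
1 {'jaw': 87, 'translation': [-4.3, 0.9, 17.4], 'twist': [0, 0, -0.002]}
2 {'jaw': 87, 'translation': [-4.3, 0.9, 17.4], 'twist': [0, 0, -0.002]}
3 {'jaw': 87, 'translation': [-4.3, 0.9, 17.4], 'twist': [0, 0, -0.002]}
4 {'jaw': 87, 'translation': [-4.3, 0.9, 17.4], 'twist': [0, 0, -0.002]}
5 {'jaw': 87, 'translation': [-4.3, 0.9, 17.4], 'twist': [0, 0, -0.002]}
6 {'jaw': 87, 'translation': [-4.3, 0.9, 17.4], 'twist': [0, 0, -0.002]}
7 {'jaw': 87, 'translation': [-4.3, 0.9, 17.4], 'twist': [0, 0, -0.002]}
tilt fix [-0.0329 -0.0065  0.0001] yaw0 1.56
```

View pics/w8.png

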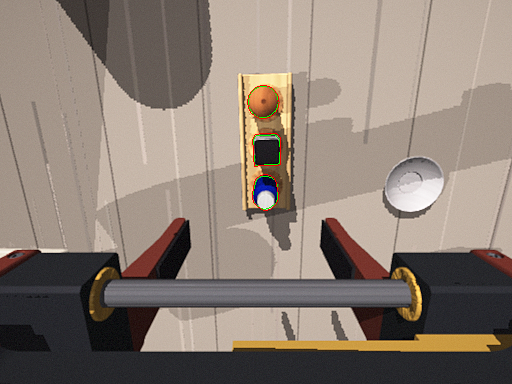

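Request:
apply_moves:
  steps:
    - {"jaw": 87,"translation": [-8,1.5,15],"twist": [-0.015,-0.003,0]}
    - {"jaw": 87,"translation": [-8,1.5,20],"twist": [-0.013,-0.003,0]}
    - {"jaw": 87,"translation": [-8,1,25],"twist": [-0.005,0,0]}
    - {"jaw": 87,"translation": [-5,1,25],"twist": [0,0,0]}
    - {"jaw": 87,"translation": [-1,0,18],"twist": [0,0,0]}
    - {"jaw": 87,"translation": [0,0,8],"twist": [0,0,0]}
    - {"jaw": 87,"translation": [0,0,0],"twist": [0,0,0]}
    - {"jaw": 87,"translation": [0,0,0],"twist": [0,0,0]}

```text
clock: 14.58
tool_pos: [0.4672, 0.2307, 0.16]
tool_rot: [179.5, -0.2, 89.2]
ft_force: [-0.4, -0.3, 0.4]
grip_width: 0.0868
```

```bash
python3 - <<'E'
from h import *
st(); v=look("cobalt_bottle",[.466,.232,0],.017,"w9",False)
v=look("steel_canister",[.4665,.2965,0],.017,"w9b")
plan([.466,.232,.053],np.pi/2,87,v=18)
E
```

```text
14.58 [0.4672 0.2307 0.16  ] [179.51  -0.23  89.2 ] F [-0.4 -0.3  0.4] w 86.8 j6 25.8
cobalt_bottle wrist [(0.6, 1471)]
cobalt_bottle [0.465  0.2332] 0.045
steel_canister wrist [(0.81, 1594)]
steel_canister [0.4658 0.2972 0.0041] 0.152
1 {'jaw': 87, 'translation': [0.1, -0.3, 15.4], 'twist': [0, 0, -0.002]}
2 {'jaw': 87, 'translation': [0.1, -0.3, 15.4], 'twist': [0, 0, -0.002]}
3 {'jaw': 87, 'translation': [0.1, -0.3, 15.4], 'twist': [0, 0, -0.002]}
4 {'jaw': 87, 'translation': [0.1, -0.3, 15.4], 'twist': [0, 0, -0.002]}
5 {'jaw': 87, 'translation': [0.1, -0.3, 15.4], 'twist': [0, 0, -0.002]}
6 {'jaw': 87, 'translation': [0.1, -0.3, 15.4], 'twist': [0, 0, -0.002]}
7 {'jaw': 87, 'translation': [0.1, -0.3, 15.4], 'twist': [0, 0, -0.002]}
tilt fix [ 0.0108 -0.005  -0.    ] yaw0 1.5573
```

Request:
apply_moves:
  steps:
    - {"jaw": 87,"translation": [1.5,-1,10],"twist": [0.008,-0.005,-0.01]}
    - {"jaw": 87,"translation": [0.5,-0.5,18],"twist": [0.002,0,0]}
    - {"jaw": 87,"translation": [0,0,18],"twist": [0,0,0]}
    - {"jaw": 87,"translation": [0,0,18],"twist": [0,0,0]}
    - {"jaw": 87,"translation": [0,0,18],"twist": [0,0,0]}
    - {"jaw": 87,"translation": [0,0,12],"twist": [0,0,0]}
    - {"jaw": 87,"translation": [0,0,5],"twist": [0,0,0]}
    - {"jaw": 87,"translation": [0,0,0],"twist": [0,0,0]}

```text
clock: 15.45
tool_pos: [0.4711, 0.2376, 0.0609]
tool_rot: [179.4, -0.2, 90.1]
ft_force: [-0.2, -0.8, -0.3]
grip_width: 0.087
```

```bash
python3 - <<'E'
from h import *
st(); plan([.4655,.2328,.053],np.pi/2,87,v=18)
E
```

```text
15.45 [0.4711 0.2376 0.0609] [179.4   -0.25  90.13] F [-0.2 -0.8 -0.3] w 87.0 j6 25.4
1 {'jaw': 87, 'translation': [-4.7, -5.6, 7.9], 'twist': [0, 0, 0.002]}
tilt fix [ 0.0104 -0.0043 -0.    ] yaw0 1.573
```

Request:
apply_moves:
  steps:
    - {"jaw": 87,"translation": [-3,-3.5,3],"twist": [0.008,-0.004,0]}
    - {"jaw": 87,"translation": [-1.7,-2,3],"twist": [0.002,0,0]}
    - {"jaw": 87,"translation": [0,0,1.5],"twist": [0,0,0]}
    - {"jaw": 87,"translation": [0,0,0],"twist": [0,0,0]}
    - {"jaw": 87,"translation": [0,0,0],"twist": [0,0,0]}

```text
clock: 15.87
tool_pos: [0.4664, 0.2333, 0.0547]
tool_rot: [179.9, -0.1, 90.2]
ft_force: [0.3, 0.7, -0.4]
grip_width: 0.0872
```

```bash
python3 - <<'E'
from h import *
st(); plan([.4655,.2328,.053],np.pi/2,87,v=18)
E
```

```text
15.87 [0.4664 0.2333 0.0547] [ 1.7987e+02 -7.0000e-02  9.0170e+01] F [ 0.3  0.7 -0.4] w 87.2 j6 25.1
1 {'jaw': 87, 'translation': [-0.5, -0.9, 1.7], 'twist': [0, 0, 0.003]}
tilt fix [ 0.0023 -0.0013 -0.    ] yaw0 1.5738
```

Request:
apply_moves:
  steps:
    - {"jaw": 55,"translation": [0,-0.7,0],"twist": [0,0,0]}
    - {"jaw": 40,"translation": [0,0,0],"twist": [0,0,0]}
    - {"jaw": 25,"translation": [0,0,0],"twist": [0,0,0]}
    - {"jaw": 25,"translation": [0,0,0],"twist": [0,0,0]}
    - {"jaw": 25,"translation": [0,0,0],"twist": [0,0,0]}
    - {"jaw": 25,"translation": [0,0,0],"twist": [0,0,0]}
    - {"jaw": 25,"translation": [0,0,0],"twist": [0,0,0]}

```text
clock: 16.45
tool_pos: [0.4667, 0.2337, 0.0563]
tool_rot: [179.7, -0.2, 90.2]
ft_force: [-0.6, 0.0, -0.4]
grip_width: 0.0436
```

```bash
python3 - <<'E'
from h import *
st(); plan([.46,.2328,.21],np.pi/2,25,v=25);plan([.5516,-.2737,.20],1.35,25,v=36,p=[.464,.233,.2])
E
```

```text
16.45 [0.4667 0.2337 0.0563] [ 1.797e+02 -1.500e-01  9.017e+01] F [-0.6  0.  -0.4] w 43.6 j6 25.1
1 {'jaw': 25, 'translation': [-0.1, -1.0, -22.0], 'twist': [0, 0, 0.0]}
2 {'jaw': 25, 'translation': [-0.1, -1.0, -22.0], 'twist': [0, 0, 0.0]}
3 {'jaw': 25, 'translation': [-0.1, -1.0, -22.0], 'twist': [0, 0, 0.0]}
4 {'jaw': 25, 'translation': [-0.1, -1.0, -22.0], 'twist': [0, 0, 0.0]}
5 {'jaw': 25, 'translation': [-0.1, -1.0, -22.0], 'twist': [0, 0, 0.0]}
6 {'jaw': 25, 'translation': [-0.1, -1.0, -22.0], 'twist': [0, 0, 0.0]}
7 {'jaw': 25, 'translation': [-0.1, -1.0, -22.0], 'twist': [0, 0, 0.0]}
tilt fix [ 0.0052 -0.0026 -0.    ] yaw0 1.5737
1 {'jaw': 25, 'translation': [-33.8, 5.7, -0.0], 'twist': [0, 0, 0.015]}
2 {'jaw': 25, 'translation': [-33.7, 6.2, -0.0], 'twist': [0, 0, 0.015]}
3 {'jaw': 25, 'translation': [-33.6, 6.7, -0.0], 'twist': [0, 0, 0.015]}
4 {'jaw': 25, 'translation': [-33.5, 7.2, -0.0], 'twist': [0, 0, 0.015]}
5 {'jaw': 25, 'translation': [-33.4, 7.7, -0.0], 'twist': [0, 0, 0.015]}
6 {'jaw': 25, 'translation': [-33.3, 8.2, -0.0], 'twist': [0, 0, 0.015]}
7 {'jaw': 25, 'translation': [-33.1, 8.7, -0.0], 'twist': [0, 0, 0.015]}
8 {'jaw': 25, 'translation': [-33.0, 9.2, -0.0], 'twist': [0, 0, 0.015]}
9 {'jaw': 25, 'translation': [-32.9, 9.7, -0.0], 'twist': [0, 0, 0.015]}
10 {'jaw': 25, 'translation': [-32.7, 10.2, -0.0], 'twist': [0, 0, 0.015]}
11 {'jaw': 25, 'translation': [-32.6, 10.7, -0.0], 'twist': [0, 0, 0.015]}
12 {'jaw': 25, 'translation': [-32.4, 11.2, -0.0], 'twist': [0, 0, 0.015]}
13 {'jaw': 25, 'translation': [-32.2, 11.7, -0.0], 'twist': [0, 0, 0.015]}
14 {'jaw': 25, 'translation': [-32.1, 12.1, -0.0], 'twist': [0, 0, 0.015]}
15 {'jaw': 25, 'translation': [-31.9, 12.6, -0.0], 'twist': [0, 0, 0.015]}
tilt fix [ 0.0052 -0.0026 -0.    ] yaw0 1.5737
```

Request:
apply_moves:
  steps:
    - {"jaw": 20,"translation": [0,0,0],"twist": [0,0,0]}
    - {"jaw": 20,"translation": [0,0,0],"twist": [0,0,0]}
    - {"jaw": 20,"translation": [0,0,0],"twist": [0,0,0]}
    - {"jaw": 20,"translation": [0,0,0],"twist": [0,0,0]}
    - {"jaw": 20,"translation": [0,0,0],"twist": [0,0,0]}

```text
clock: 16.87
tool_pos: [0.4667, 0.2338, 0.0563]
tool_rot: [179.7, -0.1, 90.2]
ft_force: [-0.9, -0.2, 0.3]
grip_width: 0.0351
```

```bash
python3 - <<'E'
from h import *
st()
E
```

```text
16.87 [0.4667 0.2338 0.0563] [ 1.7971e+02 -1.5000e-01  9.0170e+01] F [-0.9 -0.2  0.3] w 35.1 j6 25.1
```

Request:
apply_moves:
  steps:
    - {"jaw": 20,"translation": [0,0,-8],"twist": [0,0,0]}
    - {"jaw": 20,"translation": [0,0,-18],"twist": [0.004,0,0]}
    - {"jaw": 20,"translation": [0,0,-25],"twist": [0,0,0]}
    - {"jaw": 20,"translation": [0,0,-30],"twist": [0,0,0]}
    - {"jaw": 20,"translation": [0,0,-30],"twist": [0,0,0]}
    - {"jaw": 20,"translation": [-10,2,-20],"twist": [0,0,0]}
    - {"jaw": 20,"translation": [-20,4,-10],"twist": [0,0,0.015]}
    - {"jaw": 20,"translation": [-30,6,-5],"twist": [0,0,0.015]}

```text
clock: 17.53
tool_pos: [0.4759, 0.1745, 0.2096]
tool_rot: [-179.8, -0.0, 88.7]
ft_force: [1.3, 0.4, -1.8]
grip_width: 0.0356
```

Request:
apply_moves:
  steps:
    - {"jaw": 20,"translation": [-33,7,0],"twist": [0,0,0.015]}
    - {"jaw": 20,"translation": [-33,7,0],"twist": [0,0,0.015]}
    - {"jaw": 20,"translation": [-33,8,0],"twist": [0,0,0.015]}
    - {"jaw": 20,"translation": [-33,8,0],"twist": [0,0,0.015]}
    - {"jaw": 20,"translation": [-33,8.7,0],"twist": [0,0,0.015]}
    - {"jaw": 20,"translation": [-33,9.2,0],"twist": [0,0,0.015]}
    - {"jaw": 20,"translation": [-33,9.7,0],"twist": [0,0,0.015]}
    - {"jaw": 20,"translation": [-33,10.2,0],"twist": [0,0,0.015]}

```text
clock: 18.2
tool_pos: [0.5245, -0.1042, 0.2174]
tool_rot: [179.7, -0.2, 81.8]
ft_force: [0.7, 0.4, -0.6]
grip_width: 0.0353
```

```bash
python3 - <<'E'
from h import *
st(); plan([.5516,-.2737,.20],1.35,20,v=34)
E
```

```text
18.2 [ 0.5245 -0.1042  0.2174] [179.72  -0.18  81.83] F [ 0.7  0.4 -0.6] w 35.3 j6 -4.6
1 {'jaw': 20, 'translation': [-27.3, 8.5, 2.9], 'twist': [0, 0, 0.013]}
2 {'jaw': 20, 'translation': [-27.2, 8.8, 2.9], 'twist': [0, 0, 0.013]}
3 {'jaw': 20, 'translation': [-27.1, 9.2, 2.9], 'twist': [0, 0, 0.013]}
4 {'jaw': 20, 'translation': [-27.0, 9.5, 2.9], 'twist': [0, 0, 0.013]}
5 {'jaw': 20, 'translation': [-26.8, 9.9, 2.9], 'twist': [0, 0, 0.013]}
6 {'jaw': 20, 'translation': [-26.7, 10.2, 2.9], 'twist': [0, 0, 0.013]}
tilt fix [ 0.0049 -0.0031 -0.    ] yaw0 1.4282
```

Request:
apply_moves:
  steps:
    - {"jaw": 20,"translation": [-29,8.5,2],"twist": [0.004,-0.003,0.015]}
    - {"jaw": 20,"translation": [-29,8.8,2],"twist": [0,0,0.015]}
    - {"jaw": 20,"translation": [-29,9.2,2],"twist": [0,0,0.015]}
    - {"jaw": 20,"translation": [-27,9.5,2],"twist": [0,0,0.015]}
    - {"jaw": 20,"translation": [-22,8,2],"twist": [0,0,0.01]}
    - {"jaw": 20,"translation": [-10,3,2],"twist": [0,0,0.005]}
    - {"jaw": 20,"translation": [0,0,0],"twist": [0,0,0]}
    - {"jaw": 20,"translation": [0,0,0],"twist": [0,0,0]}

```text
clock: 18.87
tool_pos: [0.5438, -0.2703, 0.2083]
tool_rot: [179.8, 0.0, 76.8]
ft_force: [-0.5, -0.4, -1.1]
grip_width: 0.0353
```

```bash
python3 - <<'E'
from h import *
st(); plan([.5516,-.2737,.11],1.35,20,v=15)
E
```

```text
18.87 [ 0.5438 -0.2703  0.2083] [1.7984e+02 4.0000e-02 7.6820e+01] F [-0.5 -0.4 -1.1] w 35.3 j6 -14.4
1 {'jaw': 20, 'translation': [-0.2, 1.2, 14.0], 'twist': [0, 0, -0.001]}
2 {'jaw': 20, 'translation': [-0.2, 1.2, 14.0], 'twist': [0, 0, -0.001]}
3 {'jaw': 20, 'translation': [-0.2, 1.2, 14.0], 'twist': [0, 0, -0.001]}
4 {'jaw': 20, 'translation': [-0.2, 1.2, 14.0], 'twist': [0, 0, -0.001]}
5 {'jaw': 20, 'translation': [-0.2, 1.2, 14.0], 'twist': [0, 0, -0.001]}
6 {'jaw': 20, 'translation': [-0.2, 1.2, 14.0], 'twist': [0, 0, -0.001]}
7 {'jaw': 20, 'translation': [-0.2, 1.2, 14.0], 'twist': [0, 0, -0.001]}
tilt fix [0.0027 0.0007 0.    ] yaw0 1.3407
```

Request:
apply_moves:
  steps:
    - {"jaw": 20,"translation": [-0.5,4,6],"twist": [0.002,0,-0.005]}
    - {"jaw": 20,"translation": [-0.5,4,14],"twist": [0,0,-0.004]}
    - {"jaw": 20,"translation": [0,0,18],"twist": [0,0,0]}
    - {"jaw": 20,"translation": [0,0,18],"twist": [0,0,0]}
    - {"jaw": 20,"translation": [0,0,16],"twist": [0,0,0]}
    - {"jaw": 20,"translation": [0,0,10],"twist": [0,0,0]}
    - {"jaw": 20,"translation": [0,0,4],"twist": [0,0,0]}
    - {"jaw": 20,"translation": [0,0,0],"twist": [0,0,0]}

```text
clock: 19.53
tool_pos: [0.5529, -0.2634, 0.115]
tool_rot: [-179.9, -0.1, 78.1]
ft_force: [-1.2, 0.2, -0.2]
grip_width: 0.0351
```

```bash
python3 - <<'E'
from h import *
st(); plan([.5516,-.2737,.0845],1.35,20,v=10)
im=grab_frame("wrist");cv2.imwrite("pics/w10.png",im[:,:,::-1])
E
```

```text
19.53 [ 0.5529 -0.2634  0.115 ] [-1.7992e+02 -7.0000e-02  7.8060e+01] F [-1.2  0.2 -0.2] w 35.1 j6 -14.7
1 {'jaw': 20, 'translation': [-2.6, 0.2, 7.6], 'twist': [0, 0, 0.003]}
2 {'jaw': 20, 'translation': [-2.6, 0.2, 7.6], 'twist': [0, 0, 0.003]}
3 {'jaw': 20, 'translation': [-2.6, 0.2, 7.6], 'twist': [0, 0, 0.003]}
4 {'jaw': 20, 'translation': [-2.6, 0.2, 7.6], 'twist': [0, 0, 0.003]}
tilt fix [-0.0015 -0.0013  0.    ] yaw0 1.3624
```

View pics/w10.png

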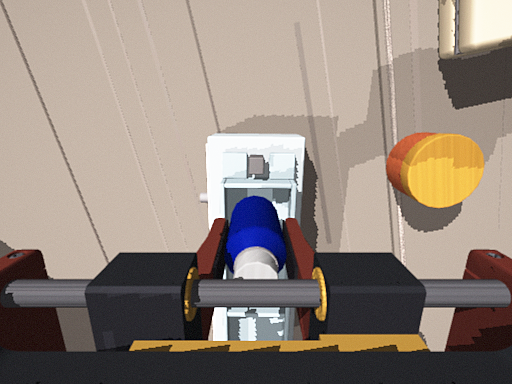

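Request:
apply_moves:
  steps:
    - {"jaw": 20,"translation": [-5,0,0],"twist": [0,0,0.006]}
    - {"jaw": 20,"translation": [-4.5,0,0],"twist": [0,0,0.006]}
    - {"jaw": 20,"translation": [-1,0,5],"twist": [0,0,0]}
    - {"jaw": 20,"translation": [0,0,7],"twist": [0,0,0]}
    - {"jaw": 20,"translation": [0,0,5],"twist": [0,0,0]}
    - {"jaw": 20,"translation": [0,0,3],"twist": [0,0,0]}
    - {"jaw": 20,"translation": [0,0,0],"twist": [0,0,0]}
    - {"jaw": 20,"translation": [0,0,0],"twist": [0,0,0]}

```text
clock: 20.25
tool_pos: [0.5528, -0.2762, 0.0969]
tool_rot: [179.7, 0.0, 77.3]
ft_force: [0.4, 0.1, -2.1]
grip_width: 0.0358
```

```bash
python3 - <<'E'
from h import *
st(); plan([.5516,-.2737,.0845],1.35,20,v=10)
E
```

```text
20.25 [ 0.5528 -0.2762  0.0969] [1.7971e+02 3.0000e-02 7.7270e+01] F [ 0.4  0.1 -2.1] w 35.8 j6 -15.0
1 {'jaw': 20, 'translation': [1.1, -0.9, 6.2], 'twist': [0, 0, -0.001]}
2 {'jaw': 20, 'translation': [1.1, -0.9, 6.2], 'twist': [0, 0, -0.001]}
tilt fix [0.005  0.0005 0.    ] yaw0 1.3487
```

Request:
apply_moves:
  steps:
    - {"jaw": 20,"translation": [1.5,-0.8,4],"twist": [0.004,0,0]}
    - {"jaw": 20,"translation": [0.5,0,4],"twist": [0,0,0]}
    - {"jaw": 20,"translation": [0,0,3],"twist": [0,0,0]}
    - {"jaw": 20,"translation": [0,0,2],"twist": [0,0,0]}
    - {"jaw": 20,"translation": [0,0,0],"twist": [0,0,0]}
    - {"jaw": 20,"translation": [0,0,0],"twist": [0,0,0]}

```text
clock: 20.75
tool_pos: [0.5529, -0.274, 0.0843]
tool_rot: [179.9, 0.1, 77.3]
ft_force: [0.5, -0.3, -1.1]
grip_width: 0.0355
```

```bash
python3 - <<'E'
from h import *
st(); plan([.5516,-.2737,.0845],1.35,20,v=10)
E
```

```text
20.75 [ 0.5529 -0.274   0.0843] [1.7992e+02 6.0000e-02 7.7320e+01] F [ 0.5 -0.3 -1.1] w 35.5 j6 -14.7
1 {'jaw': 20, 'translation': [-0.0, -1.4, -0.2], 'twist': [0, 0, -0.001]}
tilt fix [0.0014 0.001  0.    ] yaw0 1.3494
```

Request:
apply_moves:
  steps:
    - {"jaw": 20,"translation": [0,0,1.5],"twist": [0,0,0]}
    - {"jaw": 20,"translation": [0,0,1],"twist": [0,0,0]}
    - {"jaw": 20,"translation": [0,0,0],"twist": [0,0,0]}

```text
clock: 21.0
tool_pos: [0.5531, -0.2741, 0.0846]
tool_rot: [179.9, 0.1, 77.3]
ft_force: [0.1, -0.2, -1.1]
grip_width: 0.0354
```

```bash
python3 - <<'E'
from h import *
st()
E
```

```text
21.0 [ 0.5531 -0.2741  0.0846] [1.7991e+02 8.0000e-02 7.7330e+01] F [ 0.1 -0.2 -1.1] w 35.4 j6 -14.7
```

Request:
apply_moves:
  steps:
    - {"jaw": 20,"translation": [0,0,3],"twist": [0,0,0]}
    - {"jaw": 20,"translation": [0,0,2],"twist": [0,0,0]}
    - {"jaw": 20,"translation": [0,0,2],"twist": [0,0,0]}

```text
clock: 21.25
tool_pos: [0.5532, -0.2745, 0.084]
tool_rot: [179.9, 0.1, 77.4]
ft_force: [-6.7, 4.1, 19.8]
grip_width: 0.0354
```

```bash
python3 - <<'E'
from h import *
st()
E
```

```text
21.25 [ 0.5532 -0.2745  0.084 ] [1.7991e+02 1.1000e-01 7.7360e+01] F [-6.7  4.1 19.8] w 35.4 j6 -14.7
```

Request:
apply_moves:
  steps:
    - {"jaw": 20,"translation": [0,0,-0.5],"twist": [0,0,0]}
    - {"jaw": 40,"translation": [0,0,0],"twist": [0,0,0]}
    - {"jaw": 60,"translation": [0,0,0],"twist": [0,0,0]}
    - {"jaw": 80,"translation": [0,0,0],"twist": [0,0,0]}
    - {"jaw": 87,"translation": [0,0,0],"twist": [0,0,0]}
    - {"jaw": 87,"translation": [0,0,0],"twist": [0,0,0]}
    - {"jaw": 87,"translation": [0,0,-6],"twist": [0,0,0]}
    - {"jaw": 87,"translation": [0,0,-15],"twist": [0,0,0]}

```text
clock: 21.92
tool_pos: [0.5517, -0.2735, 0.1026]
tool_rot: [-179.8, 0.0, 77.4]
ft_force: [0.8, -0.3, 0.8]
grip_width: 0.0761
```

Request:
apply_moves:
  steps:
    - {"jaw": 87,"translation": [0,0,-35],"twist": [0,0,0]}
    - {"jaw": 87,"translation": [0,0,-40],"twist": [0,0,0]}
    - {"jaw": 87,"translation": [0,0,-40],"twist": [0,0,0]}
    - {"jaw": 87,"translation": [0,0,-30],"twist": [0,0,0]}
    - {"jaw": 87,"translation": [0,0,0],"twist": [0,0,0]}
    - {"jaw": 87,"translation": [0,0,0],"twist": [0,0,0]}

```text
clock: 22.42
tool_pos: [0.5519, -0.2734, 0.2565]
tool_rot: [-179.8, 0.0, 77.4]
ft_force: [0.1, -0.5, -0.3]
grip_width: 0.0869
```

```bash
python3 - <<'E'
from h import *
st(); look("cobalt_bottle",[.5516,-.2737,0],.045,"w11",False); look("tier",[.538,-.3342,-.22],.04,"w11b")
plan([.4665,.2965,.22],np.pi/2,87,v=40)
E
```

```text
22.42 [ 0.5519 -0.2734  0.2565] [-1.7979e+02  2.0000e-02  7.7370e+01] F [ 0.1 -0.5 -0.3] w 86.9 j6 -14.7
cobalt_bottle wrist [(0.98, 899)]
cobalt_bottle [ 0.552  -0.2755] 0.054
tier wrist [(0.82, 5434)]
tier [ 0.5379 -0.3342 -0.2213] 0.161
1 {'jaw': 87, 'translation': [35.8, -13.8, 2.2], 'twist': [0, 0, -0.015]}
2 {'jaw': 87, 'translation': [36.0, -13.3, 2.2], 'twist': [0, 0, -0.015]}
3 {'jaw': 87, 'translation': [36.2, -12.7, 2.2], 'twist': [0, 0, -0.015]}
4 {'jaw': 87, 'translation': [36.4, -12.2, 2.2], 'twist': [0, 0, -0.015]}
5 {'jaw': 87, 'translation': [36.5, -11.7, 2.2], 'twist': [0, 0, -0.015]}
6 {'jaw': 87, 'translation': [36.7, -11.1, 2.2], 'twist': [0, 0, -0.015]}
7 {'jaw': 87, 'translation': [36.9, -10.6, 2.2], 'twist': [0, 0, -0.015]}
8 {'jaw': 87, 'translation': [37.0, -10.0, 2.2], 'twist': [0, 0, -0.015]}
9 {'jaw': 87, 'translation': [37.2, -9.5, 2.2], 'twist': [0, 0, -0.015]}
10 {'jaw': 87, 'translation': [37.3, -8.9, 2.2], 'twist': [0, 0, -0.015]}
11 {'jaw': 87, 'translation': [37.4, -8.4, 2.2], 'twist': [0, 0, -0.015]}
12 {'jaw': 87, 'translation': [37.6, -7.8, 2.2], 'twist': [0, 0, -0.015]}
13 {'jaw': 87, 'translation': [37.7, -7.3, 2.2], 'twist': [0, 0, -0.015]}
14 {'jaw': 87, 'translation': [37.8, -6.7, 2.2], 'twist': [0, 0, -0.015]}
15 {'jaw': 87, 'translation': [37.9, -6.2, 2.2], 'twist': [0, 0, -0.015]}
tilt fix [-0.0087 -0.001   0.    ] yaw0 1.3502
```

View pics/w11.png

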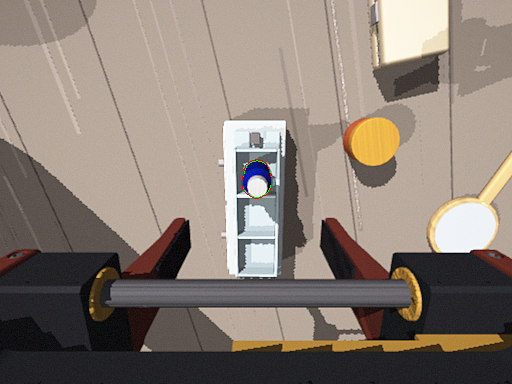

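Request:
apply_moves:
  steps:
    - {"jaw": 87,"translation": [36,-13.8,0],"twist": [-0.008,0,-0.015]}
    - {"jaw": 87,"translation": [36,-13.3,0],"twist": [0,0,-0.015]}
    - {"jaw": 87,"translation": [36,-12.7,0],"twist": [0,0,-0.015]}
    - {"jaw": 87,"translation": [36.4,-12.2,0],"twist": [0,0,-0.015]}
    - {"jaw": 87,"translation": [36.5,-11.7,0],"twist": [0,0,-0.015]}
    - {"jaw": 87,"translation": [36.7,-11,0],"twist": [0,0,-0.015]}
    - {"jaw": 87,"translation": [36.9,-10.6,0],"twist": [0,0,-0.015]}
    - {"jaw": 87,"translation": [37,-10,0],"twist": [0,0,-0.015]}

```text
clock: 23.28
tool_pos: [0.4976, 0.0361, 0.24]
tool_rot: [-178.7, -0.1, 83.8]
ft_force: [0.4, 1.3, 0.5]
grip_width: 0.0869
```

Request:
apply_moves:
  steps:
    - {"jaw": 87,"translation": [37,-9.5,0],"twist": [0,0,-0.015]}
    - {"jaw": 87,"translation": [37,-8.9,0],"twist": [0,0,-0.015]}
    - {"jaw": 87,"translation": [37,-8.4,0],"twist": [0,0,-0.015]}
    - {"jaw": 87,"translation": [37,-7.8,0],"twist": [0,0,-0.015]}
    - {"jaw": 87,"translation": [37,-7.3,0],"twist": [0,0,-0.015]}
    - {"jaw": 87,"translation": [30,-5,0],"twist": [0,0,-0.01]}
    - {"jaw": 87,"translation": [15,-3,0],"twist": [0,0,0]}
    - {"jaw": 87,"translation": [0,0,0],"twist": [0,0,0]}

```text
clock: 23.95
tool_pos: [0.4503, 0.284, 0.2284]
tool_rot: [-177.4, 0.3, 89.3]
ft_force: [0.5, -0.9, 0.7]
grip_width: 0.0875
```

```bash
python3 - <<'E'
from h import *
st();plan([.4663,.2968,.15],np.pi/2+.0,87,v=18)
E
```

```text
23.95 [0.4503 0.284  0.2284] [-177.37    0.26   89.34] F [ 0.5 -0.9  0.7] w 87.5 j6 30.3
1 {'jaw': 87, 'translation': [2.6, 3.2, 15.7], 'twist': [0, 0, -0.002]}
2 {'jaw': 87, 'translation': [2.6, 3.2, 15.7], 'twist': [0, 0, -0.002]}
3 {'jaw': 87, 'translation': [2.6, 3.2, 15.7], 'twist': [0, 0, -0.002]}
4 {'jaw': 87, 'translation': [2.6, 3.2, 15.7], 'twist': [0, 0, -0.002]}
5 {'jaw': 87, 'translation': [2.6, 3.2, 15.7], 'twist': [0, 0, -0.002]}
tilt fix [-0.0458  0.0045 -0.0001] yaw0 1.5593
```

Request:
apply_moves:
  steps:
    - {"jaw": 87,"translation": [3,4,0],"twist": [-0.02,0.004,0]}
    - {"jaw": 87,"translation": [3,4,10],"twist": [-0.02,0,0]}
    - {"jaw": 87,"translation": [3,4,18],"twist": [-0.006,0,0]}
    - {"jaw": 87,"translation": [3,3,18],"twist": [0,0,0]}
    - {"jaw": 87,"translation": [1,0,15],"twist": [0,0,0]}
    - {"jaw": 87,"translation": [0,0,8],"twist": [0,0,0]}
    - {"jaw": 87,"translation": [0,0,0],"twist": [0,0,0]}
    - {"jaw": 87,"translation": [0,0,0],"twist": [0,0,0]}

```text
clock: 24.62
tool_pos: [0.4648, 0.2901, 0.1499]
tool_rot: [-179.9, 0.4, 89.2]
ft_force: [0.1, 1.0, 0.4]
grip_width: 0.0871
```

```bash
python3 - <<'E'
from h import *
st();v=look("steel_canister",[.4663,.2968,0],.017,"w12")
plan([v[0],v[1],.056],np.pi/2,87,v=18)
im=cv2.imread("pics/w12.png");cv2.imwrite("pics/w12c.png",cv2.resize(im[80:300,180:340],None,fx=2.5,fy=2.5))
E
```

```text
24.62 [0.4648 0.2901 0.1499] [-179.9     0.41   89.16] F [0.1 1.  0.4] w 87.1 j6 32.0
steel_canister wrist [(0.92, 2165)]
steel_canister [0.4665 0.2989 0.0747] 0.116
1 {'jaw': 87, 'translation': [1.4, 0.2, 15.8], 'twist': [0, 0, -0.002]}
2 {'jaw': 87, 'translation': [1.4, 0.2, 15.8], 'twist': [0, 0, -0.002]}
3 {'jaw': 87, 'translation': [1.4, 0.2, 15.8], 'twist': [0, 0, -0.002]}
4 {'jaw': 87, 'translation': [1.4, 0.2, 15.8], 'twist': [0, 0, -0.002]}
5 {'jaw': 87, 'translation': [1.4, 0.2, 15.8], 'twist': [0, 0, -0.002]}
6 {'jaw': 87, 'translation': [1.4, 0.2, 15.8], 'twist': [0, 0, -0.002]}
tilt fix [-0.0008  0.0064 -0.    ] yaw0 1.5563
```

View pics/w12c.png

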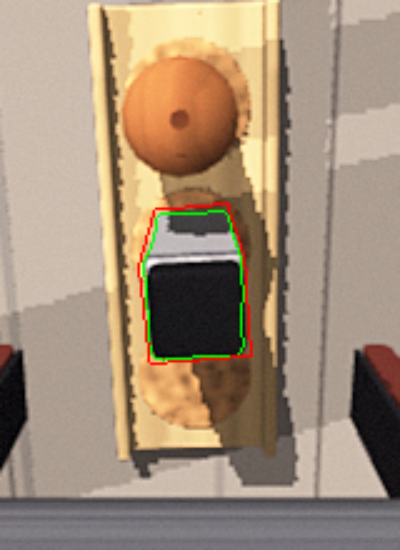

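Request:
apply_moves:
  steps:
    - {"jaw": 87,"translation": [3.5,0.5,6],"twist": [0,0.006,-0.02]}
    - {"jaw": 87,"translation": [3.5,0.5,14],"twist": [0,0,-0.02]}
    - {"jaw": 87,"translation": [0,0,18],"twist": [0,0,0]}
    - {"jaw": 87,"translation": [0,0,18],"twist": [0,0,0]}
    - {"jaw": 87,"translation": [0,0,16],"twist": [0,0,0]}
    - {"jaw": 87,"translation": [0,0,10],"twist": [0,0,0]}
    - {"jaw": 87,"translation": [0,0,4],"twist": [0,0,0]}
    - {"jaw": 87,"translation": [0,0,0],"twist": [0,0,0]}

```text
clock: 25.38
tool_pos: [0.4721, 0.3016, 0.0669]
tool_rot: [179.2, -0.5, 91.9]
ft_force: [-0.9, 0.3, 0.6]
grip_width: 0.0871
```

```bash
python3 - <<'E'
from h import *
st();plan([.4665,.2975,.056],np.pi/2+.03,87,v=18)
E
```

```text
25.38 [0.4721 0.3016 0.0669] [179.24  -0.54  91.92] F [-0.9  0.3  0.6] w 87.1 j6 29.3
1 {'jaw': 87, 'translation': [-3.9, -5.7, 10.9], 'twist': [0, 0, 0.003]}
tilt fix [ 0.0132 -0.0095 -0.0001] yaw0 1.6043
```

Request:
apply_moves:
  steps:
    - {"jaw": 87,"translation": [-2.5,-3.5,4],"twist": [0.01,-0.008,0]}
    - {"jaw": 87,"translation": [-1.4,-2.2,5],"twist": [0.003,-0.002,0]}
    - {"jaw": 87,"translation": [0,0,2],"twist": [0,0,0]}
    - {"jaw": 70,"translation": [0,0,1],"twist": [0,0,0]}
    - {"jaw": 60,"translation": [0,0,0],"twist": [0,0,0]}
    - {"jaw": 60,"translation": [0,0,0],"twist": [0,0,0]}

```text
clock: 25.88
tool_pos: [0.4677, 0.2983, 0.0565]
tool_rot: [179.8, -0.0, 92.0]
ft_force: [0.2, -0.4, -0.4]
grip_width: 0.0706
```

```bash
python3 - <<'E'
from h import *
st();plan([.4665,.2975,.056],np.pi/2+.03,87,v=18)
E
```

```text
25.88 [0.4677 0.2983 0.0565] [ 1.7983e+02 -5.0000e-02  9.1960e+01] F [ 0.2 -0.4 -0.4] w 70.6 j6 29.4
1 {'jaw': 87, 'translation': [-0.7, -1.2, 0.5], 'twist': [0, 0, 0.004]}
tilt fix [ 0.0029 -0.0008 -0.    ] yaw0 1.605
```

Request:
apply_moves:
  steps:
    - {"jaw": 45,"translation": [-0.5,-1,0],"twist": [0,0,0]}
    - {"jaw": 30,"translation": [0,0,0],"twist": [0,0,0]}
    - {"jaw": 20,"translation": [0,0,0],"twist": [0,0,0]}
    - {"jaw": 20,"translation": [0,0,0],"twist": [0,0,0]}
    - {"jaw": 20,"translation": [0,0,0],"twist": [0,0,0]}
    - {"jaw": 20,"translation": [0,0,0],"twist": [0,0,0]}
    - {"jaw": 20,"translation": [0,0,0],"twist": [0,0,0]}
    - {"jaw": 20,"translation": [0,0,0],"twist": [0,0,0]}

```text
clock: 26.55
tool_pos: [0.4672, 0.298, 0.0575]
tool_rot: [179.7, -0.1, 92.0]
ft_force: [-0.5, -0.4, -0.2]
grip_width: 0.032
```

Request:
apply_moves:
  steps:
    - {"jaw": 18,"translation": [0,0,0],"twist": [0,0,0]}
    - {"jaw": 18,"translation": [0,0,0],"twist": [0,0,0]}
    - {"jaw": 18,"translation": [0,0,0],"twist": [0,0,0]}

```text
clock: 26.8
tool_pos: [0.4673, 0.298, 0.0575]
tool_rot: [179.7, -0.1, 92.0]
ft_force: [0.3, 0.0, 0.4]
grip_width: 0.0318
```

```bash
python3 - <<'E'
from h import *
st();plan([.538,-.3342,.21],1.35,18,v=36,p=[.464,.24,.215])
E
```

```text
26.8 [0.4673 0.298  0.0575] [ 1.7975e+02 -1.0000e-01  9.1960e+01] F [0.3 0.  0.4] w 31.8 j6 29.4
1 {'jaw': 18, 'translation': [-33.9, 3.2, 0.3], 'twist': [0, 0, 0.015]}
2 {'jaw': 18, 'translation': [-33.9, 3.7, 0.3], 'twist': [0, 0, 0.015]}
3 {'jaw': 18, 'translation': [-33.8, 4.2, 0.3], 'twist': [0, 0, 0.015]}
4 {'jaw': 18, 'translation': [-33.7, 4.7, 0.3], 'twist': [0, 0, 0.015]}
5 {'jaw': 18, 'translation': [-33.7, 5.2, 0.3], 'twist': [0, 0, 0.015]}
6 {'jaw': 18, 'translation': [-33.6, 5.7, 0.3], 'twist': [0, 0, 0.015]}
7 {'jaw': 18, 'translation': [-33.5, 6.2, 0.3], 'twist': [0, 0, 0.015]}
8 {'jaw': 18, 'translation': [-33.4, 6.7, 0.3], 'twist': [0, 0, 0.015]}
9 {'jaw': 18, 'translation': [-33.3, 7.2, 0.3], 'twist': [0, 0, 0.015]}
10 {'jaw': 18, 'translation': [-33.2, 7.7, 0.3], 'twist': [0, 0, 0.015]}
11 {'jaw': 18, 'translation': [-33.0, 8.2, 0.3], 'twist': [0, 0, 0.015]}
12 {'jaw': 18, 'translation': [-32.9, 8.7, 0.3], 'twist': [0, 0, 0.015]}
13 {'jaw': 18, 'translation': [-32.8, 9.2, 0.3], 'twist': [0, 0, 0.015]}
14 {'jaw': 18, 'translation': [-32.6, 9.7, 0.3], 'twist': [0, 0, 0.015]}
15 {'jaw': 18, 'translation': [-32.5, 10.2, 0.3], 'twist': [0, 0, 0.015]}
16 {'jaw': 18, 'translation': [-32.3, 10.7, 0.3], 'twist': [0, 0, 0.015]}
17 {'jaw': 18, 'translation': [-32.2, 11.2, 0.3], 'twist': [0, 0, 0.015]}
tilt fix [ 0.0044 -0.0017 -0.    ] yaw0 1.6049
```

Request:
apply_moves:
  steps:
    - {"jaw": 18,"translation": [0,0,-8],"twist": [0,0,0]}
    - {"jaw": 18,"translation": [0,0,-18],"twist": [0.004,0,0]}
    - {"jaw": 18,"translation": [0,0,-25],"twist": [0,0,0]}
    - {"jaw": 18,"translation": [0,0,-30],"twist": [0,0,0]}
    - {"jaw": 18,"translation": [0,0,-30],"twist": [0,0,0]}
    - {"jaw": 18,"translation": [-8,1,-25],"twist": [0,0,0]}
    - {"jaw": 18,"translation": [-20,3,-12],"twist": [0,0,0.015]}
    - {"jaw": 18,"translation": [-30,4,-5],"twist": [0,0,0.015]}

```text
clock: 27.47
tool_pos: [0.4743, 0.2411, 0.2175]
tool_rot: [-179.7, 0.1, 90.5]
ft_force: [0.8, -0.0, -1.3]
grip_width: 0.0319
```

Request:
apply_moves:
  steps:
    - {"jaw": 18,"translation": [-34,4,0],"twist": [0,0,0.015]}
    - {"jaw": 18,"translation": [-34,4.5,0],"twist": [0,0,0.015]}
    - {"jaw": 18,"translation": [-34,5,0],"twist": [0,0,0.015]}
    - {"jaw": 18,"translation": [-34,5.5,0],"twist": [0,0,0.015]}
    - {"jaw": 18,"translation": [-34,6,0],"twist": [0,0,0.015]}
    - {"jaw": 18,"translation": [-34,6.5,0],"twist": [0,0,0.015]}
    - {"jaw": 18,"translation": [-34,7,0],"twist": [0,0,0.015]}
    - {"jaw": 18,"translation": [-34,7.5,0],"twist": [0,0,0.015]}

```text
clock: 28.13
tool_pos: [0.5083, -0.0425, 0.2254]
tool_rot: [179.8, -0.1, 83.6]
ft_force: [-0.4, -0.3, -1.8]
grip_width: 0.0319
```

```bash
python3 - <<'E'
from h import *
st();plan([.538,-.3342,.21],1.35,18,v=34)
E
```

```text
28.13 [ 0.5083 -0.0425  0.2254] [ 1.7976e+02 -1.4000e-01  8.3640e+01] F [-0.4 -0.3 -1.8] w 31.9 j6 0.1
1 {'jaw': 18, 'translation': [-31.9, 6.9, 1.7], 'twist': [0, 0, 0.012]}
2 {'jaw': 18, 'translation': [-31.8, 7.3, 1.7], 'twist': [0, 0, 0.012]}
3 {'jaw': 18, 'translation': [-31.7, 7.6, 1.7], 'twist': [0, 0, 0.012]}
4 {'jaw': 18, 'translation': [-31.6, 8.0, 1.7], 'twist': [0, 0, 0.012]}
5 {'jaw': 18, 'translation': [-31.5, 8.4, 1.7], 'twist': [0, 0, 0.012]}
6 {'jaw': 18, 'translation': [-31.4, 8.8, 1.7], 'twist': [0, 0, 0.012]}
7 {'jaw': 18, 'translation': [-31.3, 9.2, 1.7], 'twist': [0, 0, 0.012]}
8 {'jaw': 18, 'translation': [-31.1, 9.6, 1.7], 'twist': [0, 0, 0.012]}
9 {'jaw': 18, 'translation': [-31.0, 9.9, 1.7], 'twist': [0, 0, 0.012]}
tilt fix [ 0.0041 -0.0024 -0.    ] yaw0 1.4597
```

Request:
apply_moves:
  steps:
    - {"jaw": 18,"translation": [-33,8,0],"twist": [0.004,-0.002,0.013]}
    - {"jaw": 18,"translation": [-33,8.5,0],"twist": [0,0,0.013]}
    - {"jaw": 18,"translation": [-33,9,0],"twist": [0,0,0.013]}
    - {"jaw": 18,"translation": [-33,9.5,0],"twist": [0,0,0.013]}
    - {"jaw": 18,"translation": [-33,10,0],"twist": [0,0,0.013]}
    - {"jaw": 18,"translation": [-32,10,0],"twist": [0,0,0.013]}
    - {"jaw": 18,"translation": [-30,9.5,0],"twist": [0,0,0.01]}
    - {"jaw": 18,"translation": [-20,7,0],"twist": [0,0,0.005]}

```text
clock: 28.8
tool_pos: [0.5374, -0.3132, 0.2292]
tool_rot: [179.9, 0.0, 77.8]
ft_force: [0.6, 0.4, -1.7]
grip_width: 0.0318
```

Request:
apply_moves:
  steps:
    - {"jaw": 18,"translation": [-8,3,0],"twist": [0,0,0]}
    - {"jaw": 18,"translation": [0,0,0],"twist": [0,0,0]}
    - {"jaw": 18,"translation": [0,0,0],"twist": [0,0,0]}

```text
clock: 29.05
tool_pos: [0.5378, -0.3258, 0.2295]
tool_rot: [179.9, 0.0, 77.5]
ft_force: [0.0, 0.4, -1.2]
grip_width: 0.0321
```

```bash
python3 - <<'E'
from h import *
st();plan([.538,-.3342,.12],1.35,18,v=16)
E
```

```text
29.05 [ 0.5378 -0.3258  0.2295] [1.7994e+02 2.0000e-02 7.7540e+01] F [ 0.   0.4 -1.2] w 32.1 j6 -19.8
1 {'jaw': 18, 'translation': [-1.2, 0.3, 15.6], 'twist': [0, 0, 0.0]}
2 {'jaw': 18, 'translation': [-1.2, 0.3, 15.6], 'twist': [0, 0, 0.0]}
3 {'jaw': 18, 'translation': [-1.2, 0.3, 15.6], 'twist': [0, 0, 0.0]}
4 {'jaw': 18, 'translation': [-1.2, 0.3, 15.6], 'twist': [0, 0, 0.0]}
5 {'jaw': 18, 'translation': [-1.2, 0.3, 15.6], 'twist': [0, 0, 0.0]}
6 {'jaw': 18, 'translation': [-1.2, 0.3, 15.6], 'twist': [0, 0, 0.0]}
7 {'jaw': 18, 'translation': [-1.2, 0.3, 15.6], 'twist': [0, 0, 0.0]}
tilt fix [0.0011 0.0004 0.    ] yaw0 1.3533
```

Request:
apply_moves:
  steps:
    - {"jaw": 18,"translation": [-5,0.7,0],"twist": [0,0,0]}
    - {"jaw": 18,"translation": [-5,0.7,8],"twist": [0,0,0]}
    - {"jaw": 18,"translation": [-2,0.5,16],"twist": [0,0,0]}
    - {"jaw": 18,"translation": [-1,0,18],"twist": [0,0,0]}
    - {"jaw": 18,"translation": [-1,0,18],"twist": [0,0,0]}
    - {"jaw": 18,"translation": [-1,0,16],"twist": [0,0,0]}
    - {"jaw": 18,"translation": [0,0,8],"twist": [0,0,0]}
    - {"jaw": 18,"translation": [0,0,0],"twist": [0,0,0]}

```text
clock: 29.72
tool_pos: [0.5369, -0.3333, 0.1418]
tool_rot: [179.9, -0.0, 78.1]
ft_force: [0.6, 1.1, -1.0]
grip_width: 0.0318
```

```bash
python3 - <<'E'
from h import *
st();plan([.538,-.3342,.0855],1.35,18,v=10)
E
```

```text
29.72 [ 0.5369 -0.3333  0.1418] [ 1.7995e+02 -5.0000e-02  7.8130e+01] F [ 0.6  1.1 -1. ] w 31.8 j6 -21.1
1 {'jaw': 18, 'translation': [-0.1, 0.2, 9.4], 'twist': [0, 0, 0.002]}
2 {'jaw': 18, 'translation': [-0.1, 0.2, 9.4], 'twist': [0, 0, 0.002]}
3 {'jaw': 18, 'translation': [-0.1, 0.2, 9.4], 'twist': [0, 0, 0.002]}
4 {'jaw': 18, 'translation': [-0.1, 0.2, 9.4], 'twist': [0, 0, 0.002]}
5 {'jaw': 18, 'translation': [-0.1, 0.2, 9.4], 'twist': [0, 0, 0.002]}
6 {'jaw': 18, 'translation': [-0.1, 0.2, 9.4], 'twist': [0, 0, 0.002]}
tilt fix [ 0.0009 -0.0009 -0.    ] yaw0 1.3636
```

Request:
apply_moves:
  steps:
    - {"jaw": 18,"translation": [0,0.5,6],"twist": [0,0,0.007]}
    - {"jaw": 18,"translation": [0,0.5,10],"twist": [0,0,0.006]}
    - {"jaw": 18,"translation": [-0.5,0,10],"twist": [0,0,0]}
    - {"jaw": 18,"translation": [-0.5,0,10],"twist": [0,0,0]}
    - {"jaw": 18,"translation": [0,0,7],"twist": [0,0,0]}
    - {"jaw": 18,"translation": [0,0,4],"twist": [0,0,0]}
    - {"jaw": 18,"translation": [0,0,0],"twist": [0,0,0]}
    - {"jaw": 18,"translation": [0,0,0],"twist": [0,0,0]}

```text
clock: 30.38
tool_pos: [0.5391, -0.3338, 0.0916]
tool_rot: [179.8, -0.0, 77.4]
ft_force: [-0.9, -0.4, -2.1]
grip_width: 0.0315
```

```bash
python3 - <<'E'
from h import *
st();plan([.538,-.3342,.0855],1.35,18,v=10)
E
```

```text
30.38 [ 0.5391 -0.3338  0.0916] [ 1.7983e+02 -2.0000e-02  7.7410e+01] F [-0.9 -0.4 -2.1] w 31.5 j6 -20.4
1 {'jaw': 18, 'translation': [-0.6, -1.0, 6.1], 'twist': [0, 0, 0.001]}
tilt fix [ 0.003  -0.0003 -0.    ] yaw0 1.3511
```

Request:
apply_moves:
  steps:
    - {"jaw": 18,"translation": [-0.5,-0.8,4],"twist": [0,0,0]}
    - {"jaw": 18,"translation": [0,0,3],"twist": [0,0,0]}
    - {"jaw": 18,"translation": [0,0,2],"twist": [0,0,0]}
    - {"jaw": 18,"translation": [0,0,1],"twist": [0,0,0]}

```text
clock: 30.72
tool_pos: [0.539, -0.3349, 0.0856]
tool_rot: [179.7, 0.0, 77.4]
ft_force: [0.1, 0.8, -1.5]
grip_width: 0.032
```

```bash
python3 - <<'E'
from h import *
st()
E
```

```text
30.72 [ 0.539  -0.3349  0.0856] [1.7972e+02 3.0000e-02 7.7410e+01] F [ 0.1  0.8 -1.5] w 32.0 j6 -20.4
```

Request:
apply_moves:
  steps:
    - {"jaw": 18,"translation": [0,0,2.5],"twist": [0,0,0]}
    - {"jaw": 18,"translation": [0,0,2],"twist": [0,0,0]}

```text
clock: 30.88
tool_pos: [0.5392, -0.3351, 0.0855]
tool_rot: [179.7, 0.0, 77.4]
ft_force: [-4.8, 3.1, 14.6]
grip_width: 0.0318
```

```bash
python3 - <<'E'
from h import *
st()
E
```

```text
30.88 [ 0.5392 -0.3351  0.0855] [1.797e+02 3.000e-02 7.741e+01] F [-4.8  3.1 14.6] w 31.8 j6 -20.4
```

On the floor. Open, retreat, look.

Request:
apply_moves:
  steps:
    - {"jaw": 18,"translation": [0,0,-0.5],"twist": [0,0,0]}
    - {"jaw": 40,"translation": [0,0,0],"twist": [0,0,0]}
    - {"jaw": 60,"translation": [0,0,0],"twist": [0,0,0]}
    - {"jaw": 80,"translation": [0,0,0],"twist": [0,0,0]}
    - {"jaw": 87,"translation": [0,0,0],"twist": [0,0,0]}
    - {"jaw": 87,"translation": [0,0,0],"twist": [0,0,0]}
    - {"jaw": 87,"translation": [0,0,-6],"twist": [0,0,0]}
    - {"jaw": 87,"translation": [0,0,-15],"twist": [0,0,0]}

```text
clock: 31.55
tool_pos: [0.5384, -0.3349, 0.106]
tool_rot: [179.8, 0.0, 77.4]
ft_force: [-0.0, 0.2, -0.2]
grip_width: 0.075
```

Request:
apply_moves:
  steps:
    - {"jaw": 87,"translation": [0,0,-35],"twist": [0,0,0]}
    - {"jaw": 87,"translation": [0,0,-40],"twist": [0,0,0]}
    - {"jaw": 87,"translation": [0,0,-40],"twist": [0,0,0]}
    - {"jaw": 87,"translation": [0,0,-30],"twist": [0,0,0]}
    - {"jaw": 87,"translation": [0,0,0],"twist": [0,0,0]}
    - {"jaw": 87,"translation": [0,0,0],"twist": [0,0,0]}

```text
clock: 32.05
tool_pos: [0.5377, -0.3346, 0.26]
tool_rot: [179.8, -0.0, 77.4]
ft_force: [-0.5, 0.7, -0.2]
grip_width: 0.0871
```

```bash
python3 - <<'E'
from h import *
st(); look("cobalt_bottle",[.5516,-.2737,0],.045,"w13",False); look("steel_canister",[.538,-.3342,-.22],.045,"w13b")
plan([.463,.356,.23],np.pi/2,87,v=40)
E
```

```text
32.05 [ 0.5377 -0.3346  0.26  ] [179.81  -0.    77.39] F [-0.5  0.7 -0.2] w 87.1 j6 -20.4
cobalt_bottle wrist [(0.76, 765)]
cobalt_bottle [ 0.5521 -0.2758] 0.071
steel_canister wrist [(0.73, 3674), (0.66, 1105), (0.49, 974)]
steel_canister [ 0.5689 -0.3407  0.3256] 0.94
1 {'jaw': 87, 'translation': [36.5, -12.4, 1.5], 'twist': [0, 0, -0.012]}
2 {'jaw': 87, 'translation': [36.7, -11.9, 1.5], 'twist': [0, 0, -0.012]}
3 {'jaw': 87, 'translation': [36.8, -11.5, 1.5], 'twist': [0, 0, -0.012]}
4 {'jaw': 87, 'translation': [36.9, -11.0, 1.5], 'twist': [0, 0, -0.012]}
5 {'jaw': 87, 'translation': [37.1, -10.6, 1.5], 'twist': [0, 0, -0.012]}
6 {'jaw': 87, 'translation': [37.2, -10.1, 1.5], 'twist': [0, 0, -0.012]}
7 {'jaw': 87, 'translation': [37.3, -9.6, 1.5], 'twist': [0, 0, -0.012]}
8 {'jaw': 87, 'translation': [37.4, -9.2, 1.5], 'twist': [0, 0, -0.012]}
9 {'jaw': 87, 'translation': [37.5, -8.7, 1.5], 'twist': [0, 0, -0.012]}
10 {'jaw': 87, 'translation': [37.6, -8.3, 1.5], 'twist': [0, 0, -0.012]}
11 {'jaw': 87, 'translation': [37.7, -7.8, 1.5], 'twist': [0, 0, -0.012]}
12 {'jaw': 87, 'translation': [37.8, -7.4, 1.5], 'twist': [0, 0, -0.012]}
13 {'jaw': 87, 'translation': [37.9, -6.9, 1.5], 'twist': [0, 0, -0.012]}
14 {'jaw': 87, 'translation': [38.0, -6.4, 1.5], 'twist': [0, 0, -0.012]}
15 {'jaw': 87, 'translation': [38.1, -6.0, 1.5], 'twist': [0, 0, -0.012]}
16 {'jaw': 87, 'translation': [38.2, -5.5, 1.5], 'twist': [0, 0, -0.012]}
17 {'jaw': 87, 'translation': [38.2, -5.0, 1.5], 'twist': [0, 0, -0.012]}
18 {'jaw': 87, 'translation': [38.3, -4.6, 1.5], 'twist': [0, 0, -0.012]}
tilt fix [-0.0015 -0.0019  0.    ] yaw0 1.3508
```

View pics/w13b.png

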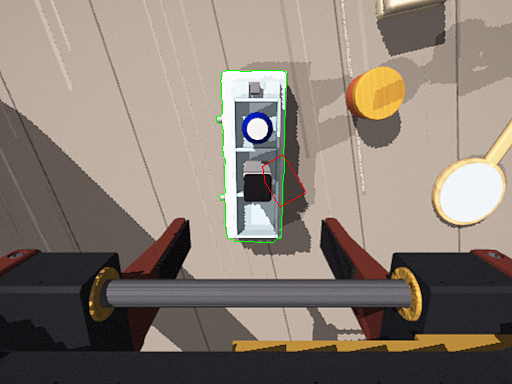

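Request:
apply_moves:
  steps:
    - {"jaw": 87,"translation": [36.5,-12,0],"twist": [-0.004,0,-0.012]}
    - {"jaw": 87,"translation": [36.7,-11,0],"twist": [0,0,-0.012]}
    - {"jaw": 87,"translation": [36.8,-11,0],"twist": [0,0,-0.012]}
    - {"jaw": 87,"translation": [37,-10,0],"twist": [0,0,-0.012]}
    - {"jaw": 87,"translation": [37,-10,0],"twist": [-0.003,0,-0.012]}
    - {"jaw": 87,"translation": [37,-9,0],"twist": [-0.003,0,-0.012]}
    - {"jaw": 87,"translation": [37,-9,0],"twist": [-0.003,0,-0.012]}
    - {"jaw": 87,"translation": [37,-8.5,0],"twist": [-0.003,0,-0.012]}

```text
clock: 32.92
tool_pos: [0.5021, -0.023, 0.2428]
tool_rot: [-179.6, -0.2, 82.4]
ft_force: [0.2, 0.6, 0.1]
grip_width: 0.087
```

Request:
apply_moves:
  steps:
    - {"jaw": 87,"translation": [37.5,-8,0],"twist": [-0.003,0,-0.012]}
    - {"jaw": 87,"translation": [37.6,-7.5,0],"twist": [-0.003,0,-0.012]}
    - {"jaw": 87,"translation": [37.7,-7,0],"twist": [-0.003,0,-0.012]}
    - {"jaw": 87,"translation": [37.8,-7,0],"twist": [-0.003,0,-0.012]}
    - {"jaw": 87,"translation": [38,-6,0],"twist": [-0.003,0,-0.012]}
    - {"jaw": 87,"translation": [38,-6,0],"twist": [-0.003,0,-0.012]}
    - {"jaw": 87,"translation": [38,-5,0],"twist": [-0.003,0,-0.012]}
    - {"jaw": 87,"translation": [38,-5,0],"twist": [-0.003,0,-0.012]}

```text
clock: 33.58
tool_pos: [0.4654, 0.2958, 0.2306]
tool_rot: [-179.7, 0.3, 88.2]
ft_force: [0.8, 0.0, -1.4]
grip_width: 0.087
```

Request:
apply_moves:
  steps:
    - {"jaw": 87,"translation": [28,-2,0],"twist": [0,0,-0.01]}
    - {"jaw": 87,"translation": [14,0,0],"twist": [0,0,0]}
    - {"jaw": 87,"translation": [0,0,0],"twist": [0,0,0]}
    - {"jaw": 87,"translation": [0,0,0],"twist": [0,0,0]}

```text
clock: 33.92
tool_pos: [0.4599, 0.3446, 0.2237]
tool_rot: [-179.2, 0.6, 89.3]
ft_force: [-1.0, 0.5, 0.4]
grip_width: 0.0868
```

```bash
python3 - <<'E'
from h import *
st();v=look("bamboo_holder",[.4625,.356,0],.017,"w14",False)
plan([v[0],v[1],.14],np.pi/2+.0,87,v=18)
E
```

```text
33.92 [0.4599 0.3446 0.2237] [-179.18    0.57   89.28] F [-1.   0.5  0.4] w 86.8 j6 36.4
bamboo_holder wrist [(0.55, 1089)]
bamboo_holder [0.4616 0.3555] 0.036
1 {'jaw': 87, 'translation': [2.4, 0.2, 16.8], 'twist': [0, 0, -0.003]}
2 {'jaw': 87, 'translation': [2.4, 0.2, 16.8], 'twist': [0, 0, -0.003]}
3 {'jaw': 87, 'translation': [2.4, 0.2, 16.8], 'twist': [0, 0, -0.003]}
4 {'jaw': 87, 'translation': [2.4, 0.3, 16.8], 'twist': [0, 0, -0.003]}
5 {'jaw': 87, 'translation': [2.4, 0.3, 16.8], 'twist': [0, 0, -0.003]}
tilt fix [-0.014   0.0098 -0.0001] yaw0 1.5563
```

Request:
apply_moves:
  steps:
    - {"jaw": 87,"translation": [4,0,0],"twist": [-0.01,0.007,0]}
    - {"jaw": 87,"translation": [3,0,10],"twist": [-0.004,0.002,0]}
    - {"jaw": 87,"translation": [2,0,18],"twist": [0,0,0]}
    - {"jaw": 87,"translation": [1,0,20],"twist": [0,0,0]}
    - {"jaw": 87,"translation": [0,0,20],"twist": [0,0,0]}
    - {"jaw": 87,"translation": [0,0,12],"twist": [0,0,0]}
    - {"jaw": 87,"translation": [0,0,0],"twist": [0,0,0]}
    - {"jaw": 87,"translation": [0,0,0],"twist": [0,0,0]}

```text
clock: 34.68
tool_pos: [0.4634, 0.3459, 0.1401]
tool_rot: [179.7, -0.1, 88.4]
ft_force: [-0.8, 0.3, 0.9]
grip_width: 0.0871
```

```bash
python3 - <<'E'
from h import *
st();v=look("bamboo_holder",[.4625,.356,0],.017,"w14",False)
plan([.462,.3555,.056],np.pi/2+.0,87,v=18)
E
```

```text
34.68 [0.4634 0.3459 0.1401] [ 1.7971e+02 -9.0000e-02  8.8440e+01] F [-0.8  0.3  0.9] w 87.1 j6 37.3
bamboo_holder wrist [(0.66, 2013)]
bamboo_holder [0.462  0.3557] 0.04
1 {'jaw': 87, 'translation': [1.8, -0.4, 17.0], 'twist': [0, 0, -0.005]}
2 {'jaw': 87, 'translation': [1.8, -0.4, 17.0], 'twist': [0, 0, -0.005]}
3 {'jaw': 87, 'translation': [1.8, -0.4, 17.0], 'twist': [0, 0, -0.005]}
4 {'jaw': 87, 'translation': [1.8, -0.4, 17.0], 'twist': [0, 0, -0.005]}
5 {'jaw': 87, 'translation': [1.8, -0.3, 17.0], 'twist': [0, 0, -0.005]}
tilt fix [ 0.006  -0.0022 -0.    ] yaw0 1.5438
```

Request:
apply_moves:
  steps:
    - {"jaw": 87,"translation": [4,-1,5],"twist": [0.006,0,-0.012]}
    - {"jaw": 87,"translation": [3,-1,14],"twist": [0,0,-0.012]}
    - {"jaw": 87,"translation": [0,-1,16],"twist": [0,0,0]}
    - {"jaw": 87,"translation": [0,-1,16],"twist": [0,0,0]}
    - {"jaw": 87,"translation": [0,0,10],"twist": [0,0,0]}
    - {"jaw": 87,"translation": [0,0,4],"twist": [0,0,0]}
    - {"jaw": 87,"translation": [0,0,0],"twist": [0,0,0]}
    - {"jaw": 87,"translation": [0,0,0],"twist": [0,0,0]}

```text
clock: 35.45
tool_pos: [0.4648, 0.3583, 0.0796]
tool_rot: [179.4, -0.6, 90.0]
ft_force: [-0.1, 0.5, 0.1]
grip_width: 0.0869
```

```bash
python3 - <<'E'
from h import *
st()
plan([.462,.3555,.056],np.pi/2+.0,87,v=18)
E
```

```text
35.45 [0.4648 0.3583 0.0796] [179.41  -0.65  90.03] F [-0.1  0.5  0.1] w 86.9 j6 36.2
1 {'jaw': 87, 'translation': [-1.4, -1.4, 11.8], 'twist': [0, 0, 0.0]}
2 {'jaw': 87, 'translation': [-1.4, -1.4, 11.8], 'twist': [0, 0, 0.0]}
tilt fix [ 0.0103 -0.0113 -0.0001] yaw0 1.5714
```

Request:
apply_moves:
  steps:
    - {"jaw": 87,"translation": [-2,-2,6],"twist": [0.008,-0.01,0]}
    - {"jaw": 87,"translation": [-1,-2,9],"twist": [0.002,-0.002,0]}
    - {"jaw": 87,"translation": [0,0,6],"twist": [0,0,0]}
    - {"jaw": 75,"translation": [0,0,3],"twist": [0,0,0]}
    - {"jaw": 65,"translation": [0,0,0],"twist": [0,0,0]}
    - {"jaw": 65,"translation": [0,0,0],"twist": [0,0,0]}

```text
clock: 35.95
tool_pos: [0.4618, 0.356, 0.0553]
tool_rot: [179.9, -0.0, 90.0]
ft_force: [0.2, 0.0, -0.9]
grip_width: 0.0704
```

```bash
python3 - <<'E'
from h import *
st()
plan([.462,.3555,.056],np.pi/2+.0,87,v=18)
E
```

```text
35.95 [0.4618 0.356  0.0553] [ 1.7988e+02 -1.0000e-02  9.0030e+01] F [ 0.2  0.  -0.9] w 70.4 j6 36.5
1 {'jaw': 87, 'translation': [-0.5, 0.2, -0.7], 'twist': [0, 0, 0.001]}
tilt fix [ 0.0021 -0.0002 -0.    ] yaw0 1.5714
```

Request:
apply_moves:
  steps:
    - {"jaw": 50,"translation": [0,0,0],"twist": [0,0,0]}
    - {"jaw": 35,"translation": [0,0,0],"twist": [0,0,0]}
    - {"jaw": 24,"translation": [0,0,0],"twist": [0,0,0]}
    - {"jaw": 24,"translation": [0,0,0],"twist": [0,0,0]}
    - {"jaw": 24,"translation": [0,0,0],"twist": [0,0,0]}
    - {"jaw": 24,"translation": [0,0,0],"twist": [0,0,0]}
    - {"jaw": 24,"translation": [0,0,0],"twist": [0,0,0]}
    - {"jaw": 24,"translation": [0,0,0],"twist": [0,0,0]}

```text
clock: 36.62
tool_pos: [0.4623, 0.3562, 0.056]
tool_rot: [179.8, -0.0, 90.0]
ft_force: [0.1, -0.0, -0.1]
grip_width: 0.0378
```

Request:
apply_moves:
  steps:
    - {"jaw": 22,"translation": [0,0,0],"twist": [0,0,0]}
    - {"jaw": 22,"translation": [0,0,0],"twist": [0,0,0]}

```text
clock: 36.78
tool_pos: [0.4622, 0.3561, 0.0559]
tool_rot: [179.8, -0.0, 90.0]
ft_force: [0.2, 0.2, -0.8]
grip_width: 0.0375
```

```bash
python3 - <<'E'
from h import *
st();plan([.5244,-.3947,.23],1.35,22,v=36,p=[.46,.30,.225])
E
```

```text
36.78 [0.4622 0.3561 0.0559] [ 1.7983e+02 -4.0000e-02  9.0030e+01] F [ 0.2  0.2 -0.8] w 37.5 j6 36.5
1 {'jaw': 22, 'translation': [-34.7, 3.2, -0.3], 'twist': [0, 0, 0.011]}
2 {'jaw': 22, 'translation': [-34.7, 3.6, -0.3], 'twist': [0, 0, 0.011]}
3 {'jaw': 22, 'translation': [-34.7, 4.0, -0.3], 'twist': [0, 0, 0.011]}
4 {'jaw': 22, 'translation': [-34.6, 4.4, -0.3], 'twist': [0, 0, 0.011]}
5 {'jaw': 22, 'translation': [-34.6, 4.7, -0.3], 'twist': [0, 0, 0.011]}
6 {'jaw': 22, 'translation': [-34.5, 5.1, -0.3], 'twist': [0, 0, 0.011]}
7 {'jaw': 22, 'translation': [-34.4, 5.5, -0.3], 'twist': [0, 0, 0.011]}
8 {'jaw': 22, 'translation': [-34.4, 5.9, -0.3], 'twist': [0, 0, 0.011]}
9 {'jaw': 22, 'translation': [-34.3, 6.3, -0.3], 'twist': [0, 0, 0.011]}
10 {'jaw': 22, 'translation': [-34.2, 6.6, -0.3], 'twist': [0, 0, 0.011]}
11 {'jaw': 22, 'translation': [-34.2, 7.0, -0.3], 'twist': [0, 0, 0.011]}
12 {'jaw': 22, 'translation': [-34.1, 7.4, -0.3], 'twist': [0, 0, 0.011]}
13 {'jaw': 22, 'translation': [-34.0, 7.8, -0.3], 'twist': [0, 0, 0.011]}
14 {'jaw': 22, 'translation': [-33.9, 8.1, -0.3], 'twist': [0, 0, 0.011]}
15 {'jaw': 22, 'translation': [-33.8, 8.5, -0.3], 'twist': [0, 0, 0.011]}
16 {'jaw': 22, 'translation': [-33.7, 8.9, -0.3], 'twist': [0, 0, 0.011]}
17 {'jaw': 22, 'translation': [-33.6, 9.3, -0.3], 'twist': [0, 0, 0.011]}
18 {'jaw': 22, 'translation': [-33.5, 9.6, -0.3], 'twist': [0, 0, 0.011]}
19 {'jaw': 22, 'translation': [-33.4, 10.0, -0.3], 'twist': [0, 0, 0.011]}
20 {'jaw': 22, 'translation': [-33.3, 10.4, -0.3], 'twist': [0, 0, 0.011]}
tilt fix [ 0.0029 -0.0007 -0.    ] yaw0 1.5712
```

Request:
apply_moves:
  steps:
    - {"jaw": 22,"translation": [0,0,-8],"twist": [0,0,0]}
    - {"jaw": 22,"translation": [0,0,-18],"twist": [0.003,0,0]}
    - {"jaw": 22,"translation": [0,0,-25],"twist": [0,0,0]}
    - {"jaw": 22,"translation": [0,0,-30],"twist": [0,0,0]}
    - {"jaw": 22,"translation": [0,0,-30],"twist": [0,0,0]}
    - {"jaw": 22,"translation": [-8,1,-25],"twist": [0,0,0]}
    - {"jaw": 22,"translation": [-20,2,-15],"twist": [0,0,0.011]}
    - {"jaw": 22,"translation": [-30,3,-5],"twist": [0,0,0.011]}

```text
clock: 37.45
tool_pos: [0.4665, 0.2995, 0.22]
tool_rot: [-179.8, 0.1, 89.0]
ft_force: [0.4, 0.4, -1.6]
grip_width: 0.0376
```

Request:
apply_moves:
  steps:
    - {"jaw": 22,"translation": [-34.5,3.5,0],"twist": [0,0,0.011]}
    - {"jaw": 22,"translation": [-34.5,4,0],"twist": [0,0,0.011]}
    - {"jaw": 22,"translation": [-34.5,4,0],"twist": [0,0,0.011]}
    - {"jaw": 22,"translation": [-34.5,4.5,0],"twist": [0,0,0.011]}
    - {"jaw": 22,"translation": [-34.5,5,0],"twist": [0,0,0.011]}
    - {"jaw": 22,"translation": [-34.5,5,0],"twist": [0,0,0.011]}
    - {"jaw": 22,"translation": [-34.5,5.5,0],"twist": [0,0,0.011]}
    - {"jaw": 22,"translation": [-34.5,6,0],"twist": [0,0,0.011]}

```text
clock: 38.12
tool_pos: [0.4893, 0.0128, 0.2291]
tool_rot: [179.5, -0.3, 84.1]
ft_force: [-0.1, -1.0, -1.3]
grip_width: 0.0375
```

```bash
python3 - <<'E'
from h import *
st();plan([.5244,-.3947,.22],1.35,22,v=36)
E
```

```text
38.12 [0.4893 0.0128 0.2291] [179.45  -0.28  84.1 ] F [-0.1 -1.  -1.3] w 37.5 j6 5.7
1 {'jaw': 22, 'translation': [-33.5, 6.4, 0.8], 'twist': [0, 0, 0.01]}
2 {'jaw': 22, 'translation': [-33.4, 6.7, 0.8], 'twist': [0, 0, 0.01]}
3 {'jaw': 22, 'translation': [-33.3, 7.1, 0.8], 'twist': [0, 0, 0.01]}
4 {'jaw': 22, 'translation': [-33.3, 7.4, 0.8], 'twist': [0, 0, 0.01]}
5 {'jaw': 22, 'translation': [-33.2, 7.7, 0.8], 'twist': [0, 0, 0.01]}
6 {'jaw': 22, 'translation': [-33.1, 8.0, 0.8], 'twist': [0, 0, 0.01]}
7 {'jaw': 22, 'translation': [-33.0, 8.4, 0.8], 'twist': [0, 0, 0.01]}
8 {'jaw': 22, 'translation': [-33.0, 8.7, 0.8], 'twist': [0, 0, 0.01]}
9 {'jaw': 22, 'translation': [-32.9, 9.0, 0.8], 'twist': [0, 0, 0.01]}
10 {'jaw': 22, 'translation': [-32.8, 9.3, 0.8], 'twist': [0, 0, 0.01]}
11 {'jaw': 22, 'translation': [-32.7, 9.6, 0.8], 'twist': [0, 0, 0.01]}
12 {'jaw': 22, 'translation': [-32.6, 10.0, 0.8], 'twist': [0, 0, 0.01]}
tilt fix [ 0.0095 -0.0049 -0.    ] yaw0 1.4678
```

Request:
apply_moves:
  steps:
    - {"jaw": 22,"translation": [-34,7,0],"twist": [0.007,-0.004,0.011]}
    - {"jaw": 22,"translation": [-34,7,0],"twist": [0,0,0.011]}
    - {"jaw": 22,"translation": [-34,7.5,0],"twist": [0,0,0.011]}
    - {"jaw": 22,"translation": [-34,8,0],"twist": [0,0,0.011]}
    - {"jaw": 22,"translation": [-34,8,0],"twist": [0,0,0.011]}
    - {"jaw": 22,"translation": [-34,8.5,0],"twist": [0,0,0.011]}
    - {"jaw": 22,"translation": [-34,8.5,0],"twist": [0,0,0.011]}
    - {"jaw": 22,"translation": [-34,9,0],"twist": [0,0,0.011]}

```text
clock: 38.78
tool_pos: [0.5107, -0.2801, 0.2351]
tool_rot: [179.6, -0.1, 78.8]
ft_force: [1.0, -0.2, -1.0]
grip_width: 0.0376
```

Request:
apply_moves:
  steps:
    - {"jaw": 22,"translation": [-34,9,0],"twist": [0,0,0.01]}
    - {"jaw": 22,"translation": [-30,9,0],"twist": [0,0,0.01]}
    - {"jaw": 22,"translation": [-22,7,0],"twist": [0,0,0.01]}
    - {"jaw": 22,"translation": [-12,4,0],"twist": [0,0,0]}
    - {"jaw": 22,"translation": [-4,0,0],"twist": [0,0,0]}
    - {"jaw": 22,"translation": [0,0,0],"twist": [0,0,0]}
    - {"jaw": 22,"translation": [0,0,0],"twist": [0,0,0]}

```text
clock: 39.37
tool_pos: [0.5157, -0.397, 0.2381]
tool_rot: [179.5, 0.0, 76.6]
ft_force: [-0.6, 1.1, -0.9]
grip_width: 0.0377
```

```bash
python3 - <<'E'
from h import *
st();plan([.5244,-.3947,.12],1.35,22,v=16)
E
```

```text
39.37 [ 0.5157 -0.397   0.2381] [1.7946e+02 1.0000e-02 7.6560e+01] F [-0.6  1.1 -0.9] w 37.7 j6 -25.4
1 {'jaw': 22, 'translation': [0.5, 1.0, 14.8], 'twist': [0, 0, -0.002]}
2 {'jaw': 22, 'translation': [0.5, 1.0, 14.8], 'twist': [0, 0, -0.002]}
3 {'jaw': 22, 'translation': [0.5, 1.0, 14.8], 'twist': [0, 0, -0.002]}
4 {'jaw': 22, 'translation': [0.5, 1.0, 14.8], 'twist': [0, 0, -0.002]}
5 {'jaw': 22, 'translation': [0.5, 1.0, 14.8], 'twist': [0, 0, -0.002]}
6 {'jaw': 22, 'translation': [0.5, 1.0, 14.8], 'twist': [0, 0, -0.002]}
7 {'jaw': 22, 'translation': [0.5, 1.0, 14.8], 'twist': [0, 0, -0.002]}
8 {'jaw': 22, 'translation': [0.5, 1.0, 14.8], 'twist': [0, 0, -0.002]}
tilt fix [0.0095 0.0002 0.    ] yaw0 1.3362
```

Request:
apply_moves:
  steps:
    - {"jaw": 22,"translation": [0,4,0],"twist": [0.007,0,-0.007]}
    - {"jaw": 22,"translation": [0,4,8],"twist": [0.002,0,-0.006]}
    - {"jaw": 22,"translation": [-1,0,16],"twist": [0,0,0]}
    - {"jaw": 22,"translation": [-1,0,20],"twist": [0,0,0]}
    - {"jaw": 22,"translation": [-1,0,20],"twist": [0,0,0]}
    - {"jaw": 22,"translation": [-1,0,20],"twist": [0,0,0]}
    - {"jaw": 22,"translation": [0,0,10],"twist": [0,0,0]}
    - {"jaw": 22,"translation": [0,0,0],"twist": [0,0,0]}

```text
clock: 40.03
tool_pos: [0.5278, -0.3935, 0.1406]
tool_rot: [179.9, -0.0, 78.1]
ft_force: [-0.3, -0.7, -0.3]
grip_width: 0.0376
```

```bash
python3 - <<'E'
from h import *
st();plan([.5244,-.3947,.084],1.35,22,v=10)
E
```

```text
40.03 [ 0.5278 -0.3935  0.1406] [ 1.7995e+02 -2.0000e-02  7.8150e+01] F [-0.3 -0.7 -0.3] w 37.6 j6 -25.9
1 {'jaw': 22, 'translation': [-0.3, -0.5, 9.4], 'twist': [0, 0, 0.002]}
2 {'jaw': 22, 'translation': [-0.3, -0.5, 9.4], 'twist': [0, 0, 0.002]}
3 {'jaw': 22, 'translation': [-0.3, -0.5, 9.4], 'twist': [0, 0, 0.002]}
4 {'jaw': 22, 'translation': [-0.3, -0.5, 9.4], 'twist': [0, 0, 0.002]}
5 {'jaw': 22, 'translation': [-0.3, -0.5, 9.4], 'twist': [0, 0, 0.002]}
6 {'jaw': 22, 'translation': [-0.3, -0.5, 9.4], 'twist': [0, 0, 0.002]}
tilt fix [ 0.0009 -0.0004 -0.    ] yaw0 1.3639
```

Request:
apply_moves:
  steps:
    - {"jaw": 22,"translation": [-1,-2,6],"twist": [0,0,0.007]}
    - {"jaw": 22,"translation": [-1,-2,10],"twist": [0,0,0.006]}
    - {"jaw": 22,"translation": [-0.5,0,10],"twist": [0,0,0]}
    - {"jaw": 22,"translation": [-0.5,0,10],"twist": [0,0,0]}
    - {"jaw": 22,"translation": [0,0,7],"twist": [0,0,0]}
    - {"jaw": 22,"translation": [0,0,4],"twist": [0,0,0]}
    - {"jaw": 22,"translation": [0,0,0],"twist": [0,0,0]}
    - {"jaw": 22,"translation": [0,0,0],"twist": [0,0,0]}

```text
clock: 40.7
tool_pos: [0.5247, -0.3954, 0.0911]
tool_rot: [179.8, 0.0, 77.4]
ft_force: [-0.6, -0.0, -1.3]
grip_width: 0.0378
```

```bash
python3 - <<'E'
from h import *
st();plan([.5244,-.3947,.084],1.35,22,v=10)
E
```

```text
40.7 [ 0.5247 -0.3954  0.0911] [1.7981e+02 4.0000e-02 7.7440e+01] F [-0.6 -0.  -1.3] w 37.8 j6 -25.5
1 {'jaw': 22, 'translation': [0.6, -0.5, 7.1], 'twist': [0, 0, 0.002]}
tilt fix [0.0034 0.0007 0.    ] yaw0 1.3516
```

Request:
apply_moves:
  steps:
    - {"jaw": 22,"translation": [0.5,0,4],"twist": [0.002,0,0]}
    - {"jaw": 22,"translation": [0,0,3],"twist": [0,0,0]}
    - {"jaw": 22,"translation": [0,0,2.5],"twist": [0,0,0]}
    - {"jaw": 22,"translation": [0,0,1.5],"twist": [0,0,0]}

```text
clock: 41.03
tool_pos: [0.5258, -0.3958, 0.0837]
tool_rot: [179.8, 0.1, 77.4]
ft_force: [-4.6, 4.3, 14.4]
grip_width: 0.0379
```

```bash
python3 - <<'E'
from h import *
st()
E
```

```text
41.03 [ 0.5258 -0.3958  0.0837] [1.7982e+02 1.0000e-01 7.7440e+01] F [-4.6  4.3 14.4] w 37.9 j6 -25.4
```

Request:
apply_moves:
  steps:
    - {"jaw": 22,"translation": [0,0,-0.5],"twist": [0,0,0]}
    - {"jaw": 42,"translation": [0,0,0],"twist": [0,0,0]}
    - {"jaw": 60,"translation": [0,0,0],"twist": [0,0,0]}
    - {"jaw": 80,"translation": [0,0,0],"twist": [0,0,0]}
    - {"jaw": 87,"translation": [0,0,0],"twist": [0,0,0]}
    - {"jaw": 87,"translation": [0,0,0],"twist": [0,0,0]}
    - {"jaw": 87,"translation": [0,0,-6],"twist": [0,0,0]}
    - {"jaw": 87,"translation": [0,0,-15],"twist": [0,0,0]}

```text
clock: 41.7
tool_pos: [0.5251, -0.3952, 0.1043]
tool_rot: [179.9, 0.1, 77.4]
ft_force: [-0.4, 0.3, 0.5]
grip_width: 0.0786
```

Request:
apply_moves:
  steps:
    - {"jaw": 87,"translation": [0,0,-35],"twist": [0,0,0]}
    - {"jaw": 87,"translation": [0,0,-40],"twist": [0,0,0]}
    - {"jaw": 87,"translation": [0,0,-40],"twist": [0,0,0]}
    - {"jaw": 87,"translation": [0,0,-30],"twist": [0,0,0]}
    - {"jaw": 87,"translation": [0,0,0],"twist": [0,0,0]}
    - {"jaw": 87,"translation": [0,0,0],"twist": [0,0,0]}

```text
clock: 42.2
tool_pos: [0.5248, -0.3949, 0.2586]
tool_rot: [179.9, 0.1, 77.4]
ft_force: [-0.9, 0.2, -0.7]
grip_width: 0.0871
```

```bash
python3 - <<'E'
from h import *
st(); look("bamboo_holder",[.5244,-.3947,0],.045,"w15",False);look("cobalt_bottle",[.5516,-.2737,0],.045,"w15b",False)
print([(round(d["p"],2),d["point"]) for d in mark_of("steel_canister","wrist")],[(round(d["p"],2),d["point"]) for d in mark_of("tier","wrist")])
s=grab_frame("side");cv2.imwrite("pics/s1.png",cv2.resize(s[60:260,150:400,::-1],None,fx=3,fy=3))
print([(round(d["p"],2),d["point"]) for d in mark_of("ring_dish","side")])
E
```

```text
42.2 [ 0.5248 -0.3949  0.2586] [1.7993e+02 5.0000e-02 7.7440e+01] F [-0.9  0.2 -0.7] w 87.1 j6 -25.4
bamboo_holder wrist [(0.8, 1078)]
bamboo_holder [ 0.5252 -0.396 ] 0.032
cobalt_bottle wrist [(0.81, 1016)]
cobalt_bottle [ 0.5522 -0.2763] 0.082
[(0.69, [0.5373, -0.3355, 0.0414])] [(0.6, [0.5391, -0.3279, 0.0422])]
[(0.95, [0.6906, 0.2377, -0.0021])]
```

View pics/w15.png

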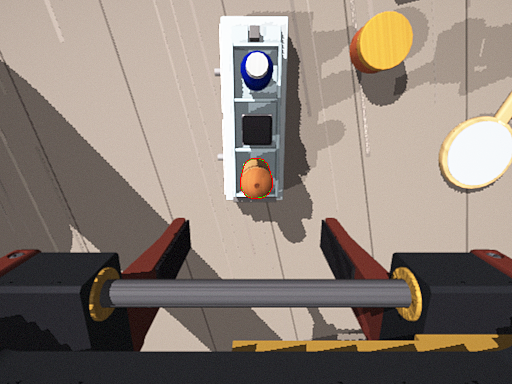

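View pics/s1.png

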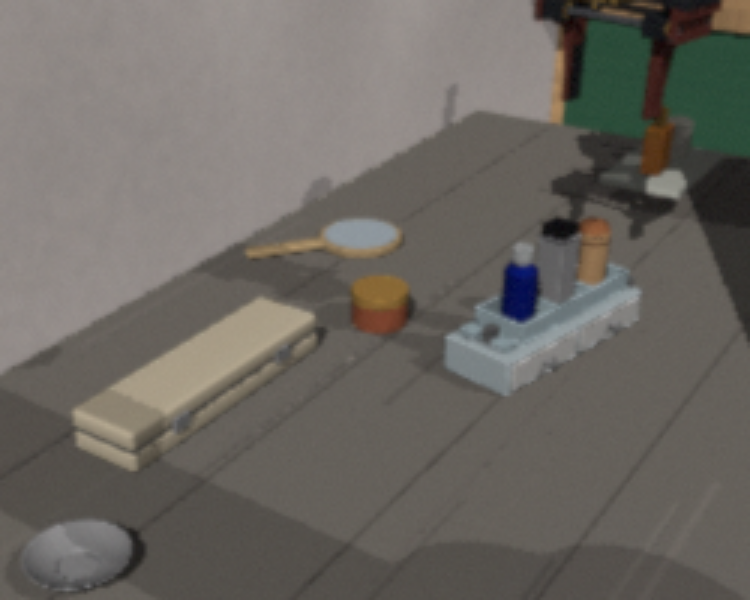

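All three stand upright in their compartments (wrist view: cobalt (257,70), steel (257,130), bamboo (257,178)). The tier lies flat with the key in its notch. Handing in.

```bash
python3 - <<'E'
from bench import arm
print(arm.finish_job())
E
```

```text
the job is handed in; nothing more can be done
None
```

The job is done and handed in at about 42 s of the 133 s allowed. I seated the tier on the organizer base with its fork around the key block. I then moved the containers from the stand into it in reverse order: cobalt bottle leftmost, steel canister in the middle, bamboo holder rightmost.

**Tier:** After release, the wrist camera put it at about (0.538, -0.334), turned -0.22 rad. That is about 2 to 3 mm from my fits of the base, and the key showed clear inside the notch. Once it was on the base, the top camera's fit of the tier disagreed by about 9 mm. That fit was poor, so I went by the wrist camera. With all three containers in place the tier outline could no longer be fitted. The network's mark for it was about 6 mm off along the row, while the picture still showed the key in the notch.

**Containers:** The last wrist and side views show all three upright in their compartments. The bottle and holder were fitted within about 3 mm of the compartment centres. The canister was checked only by eye and by the network's mark, within about 2 mm, because an earlier outline of it wrongly picked up the base. Each was pressed onto the compartment floor with about 14 to 20 N and then let go.

**Left alone:** The ring dish's mark was within about 5 mm of its starting one, which is about the network's own error. The straightener case I checked only by eye in the last side view, where it looked unmoved.

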